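Drop the tank's ration with the sprung feeder slide

TASK

Put every feed puck from the tray into the feeder's hopper while its sprung slide is still locked; then draw the lock pin straight up out of its bore and park it hanging upright in the open side notch of the same bridge. Then pull the slide out until its pointer stands level with the rider's mark, not past it, hold it there for two seconds so the pucks drop into the feeding ring, let the slide go back home, and lock it again with the pin fully down in its bore. Every puck must end in the ring; leave the rider, the hide, the vial and the tweezers alone.

Things in the scene. Friction and masses are not known exactly. Their poses are not given: they have to be found in the camera images.
- feeder: fixed aluminium feeder stand; origin on the work surface under the hopper's centre, z up; +y is the direction in which the slide is pulled. Four posts (8 x 10 mm) at x +-45, y +-92 mm carry two rails along y at x +-45 (top 104 mm). A scale bar 10 mm wide runs along y at x = 55 mm from y = 112 to 276 mm, top 104 mm high, with a foot at its end
- hopper (a point): centre of the hopper's floor (top of the closed slide plate), 100 mm above the work surface; axes as the feeder's. Above it a clear square chute, 66 x 66 mm inside, up to 135 mm height, widens into a clear funnel, about 114 mm wide at its rim, 173 mm high. Pucks let go at rim height drop onto the plate; there is room for all
- ring_centre (a point): centre, on the work surface, of the clear feeding ring fixed under the chute: inner radius 68 mm, wall 6 mm, 30 mm high, open at the top; reached only by dropping through the chute
- bore (a point): centre of the lock pin's bore (11 mm square) in the top face of the bridge, a plate 8 mm thick, top 112 mm high, feeder x from -50 to 85, y from 72 to 112 mm; the bore is 92 mm along +y from the feeder origin. The pin through it and the slide locks the slide (about 1.5 mm play)
- notch (a point): parking point of the pin in the side notch, in the bridge's top face, 65 mm along the feeder's +x from the bore. The notch is 11 mm wide (feeder y), its closed end 10 mm from this point towards the bore, its open end at the bridge's edge 20 mm the other way. The pin hangs there with its head on the bridge, free below
- pin: loose steel lock pin, about 40 g, upright; origin at the tip of its shaft, z up towards its head. Shaft 8 mm diameter, 32 mm long; above it the head, a cylinder 18 mm diameter, 24 mm high (from 32 to 56 mm above the origin). In bore or notch the head's underside rests on the bridge and the origin is 32 mm below its top face
- slide (a joint): pull of the sprung slide in m: 0 home, stop at 0.105, grows along the feeder's +y. A spring draws it home: about 2.7 N at 0, 10 N at 0.08. The chute is fully open from about 0.070 on; with the slide home the chute is shut
- handle (a point): middle of the top edge of the slide's upright black handle tab, 150 mm high, 160 mm along the feeder's +y from its origin when home. The tab is 40 mm wide (feeder x), 10 mm thick (feeder y), 50 mm high; it moves with the slide
- pointer (a point): tip of the pointer that sticks out sideways (feeder +x) from the slide's handle over the scale bar; moves with the slide; axes as the feeder's
- rider (a joint): place of the brass rider on the scale bar in m: the value of joint slide at which the pointer stands level with the rider's mark; 0.074 to 0.090. Set by the keeper, not to be moved
- mark (a point): the rider's mark line on the pointer's height; the pointer is level with it when both have the same feeder y
- tray: fixed white round tray, 180 mm diameter, 10 mm high, without a rim; origin at the centre of its underside
- puck0: feed puck, hard dark cylinder 22 mm diameter, 16 mm high, 12 g; origin at the centre of its underside, z along its axis; at the start flat on the tray in a circle of 65 mm radius; may be absent
- puck1: feed puck, hard dark cylinder 22 mm diameter, 16 mm high, 12 g; origin at the centre of its underside, z along its axis; at the start flat on the tray in a circle of 65 mm radius; may be absent
- puck2: feed puck, hard dark cylinder 22 mm diameter, 16 mm high, 12 g; origin at the centre of its underside, z along its axis; at the start flat on the tray in a circle of 65 mm radius; may be absent
- puck3: feed puck, hard dark cylinder 22 mm diameter, 16 mm high, 12 g; origin at the centre of its underside, z along its axis; at the start flat on the tray in a circle of 65 mm radius; may be absent
- puck4: feed puck, hard dark cylinder 22 mm diameter, 16 mm high, 12 g; origin at the centre of its underside, z along its axis; at the start flat on the tray in a circle of 65 mm radius; may be absent
- puck5: feed puck, hard dark cylinder 22 mm diameter, 16 mm high, 12 g; origin at the centre of its underside, z along its axis; at the start flat on the tray in a circle of 65 mm radius; may be absent
- puck6: feed puck, hard dark cylinder 22 mm diameter, 16 mm high, 12 g; origin at the centre of its underside, z along its axis; at the start flat on the tray in a circle of 65 mm radius; may be absent
- hide: bystander: white ceramic cholla-log hide, 100 mm long along its x, 60 mm diameter, origin at the centre of its underside
- vial: bystander: amber vial with orange cap, 32 mm diameter, 70 mm high, standing; origin at the centre of its underside
- tweezers: bystander: aluminium tweezers lying flat, 150 mm along their x, 8 mm wide, about 15 mm high; origin at the centre of the underside

How it is judged:
On the way, in this order (a step that is already met when the one before it is completed fails the run):
1. every puck lies in the hopper, slide home, pin still in its bore (horizontal distance between each of puck0, puck1, puck2, puck3, puck4, puck5, puck6 and hopper below 0.055 m and z of puck0 in the frame of hopper between -0.005 and 0.075 m and z of puck1 in the frame of hopper between -0.005 and 0.075 m and z of puck2 in the frame of hopper between -0.005 and 0.075 m and z of puck3 in the frame of hopper between -0.005 and 0.075 m and z of puck4 in the frame of hopper between -0.005 and 0.075 m and z of puck5 in the frame of hopper between -0.005 and 0.075 m and z of puck6 in the frame of hopper between -0.005 and 0.075 m and horizontal distance between pin and bore below 0.01 m and z of pin in the frame of bore between -0.037 and -0.027 m and angle between pin's own z axis and vertical below 0.2 rad and value of joint slide below 0.005 m and contact force between the fingers and feeder below 1 N), for 0.3 s.
2. the pin hangs upright in the side notch, let go, slide home (horizontal distance between pin and notch below 0.01 m and z of pin in the frame of notch between -0.037 and -0.027 m and angle between pin's own z axis and vertical below 0.2 rad and value of joint slide below 0.006 m and contact force between the fingers and pin below 0.1 N), for 0.3 s.
3. the pointer is held level with the mark within 4 mm for a second, pin parked (horizontal distance between pin and notch below 0.01 m and z of pin in the frame of notch between -0.037 and -0.027 m and angle between pin's own z axis and vertical below 0.2 rad and y of pointer in the frame of mark between -0.004 and 0.004 m), for 1 s.
At the end, for the whole second after the job is handed in: Every puck present lies at rest inside the feeding ring (origin within 68 mm of its centre and below 60 mm height), the slide is home within 4 mm, and the pin is back in its bore at rest, fully down (head on the bridge within 5 mm), upright within 0.2 rad (horizontal distance between each of puck0, puck1, puck2, puck3, puck4, puck5, puck6 and ring_centre below 0.068 m and height (world z) of each of puck0, puck1, puck2, puck3, puck4, puck5, puck6 below 0.06 m and linear speed of each of puck0, puck1, puck2, puck3, puck4, puck5, puck6 below 0.03 m/s and horizontal distance between pin and bore below 0.01 m and z of pin in the frame of bore between -0.037 and -0.027 m and angle between pin's own z axis and vertical below 0.2 rad and value of joint slide below 0.004 m and linear speed of pin below 0.02 m/s); the robot touches nothing.
It fails at once if the slide is pulled more than 10 mm past the mark (y of pointer in the frame of mark above 0.01 m).
It fails at once if the rider is moved by more than 6 mm (distance of mark from where it was at the start of the episode above 0.006 m).
It fails at once if the hide is shifted by more than 25 mm (distance of hide from where it was at the start of the episode above 0.025 m).
It fails at once if the vial is shifted by more than 25 mm (distance of vial from where it was at the start of the episode above 0.025 m).
It fails at once if the tweezers is shifted by more than 25 mm (distance of tweezers from where it was at the start of the episode above 0.025 m).
Of puck0, puck1, puck2, puck3, puck4, puck5, puck6 only 5 to 7 are there at a start; the rules pass over those that are not, and their reading is None.
At some moment in a run one of puck0, puck1, puck2, puck3, puck4, puck5, puck6 may be knocked a few centimetres aside while the robot is not near it.
It also fails if it takes over 200 s, if anything falls off the work surface, if the arm or the gripper's body presses on something with over 40 N, if the wrist force passes 120 N, or if a joint passes its speed limit or range.

ROBOT

A 7-joint arm with a two-finger parallel gripper is mounted at the origin on the work surface. World frame = base frame: x ahead of the robot, y to its left, z up, the work surface at z = 0. Lengths are in m, angles in rad, forces in N, time in s.
With the tool pointing down it reaches from about 0.425 to 0.95 m from the base axis. Payload 4.7 kg.
Tool frame: the origin (TCP) lies at the very end of the fingers, on their centre line; the grasp point (between the pads) lies 19 mm behind it (hold_point_z is the distance from the TCP to the grasp point, in m); z points along the fingers, y is the line along which they close (so a half turn about z gives the same grasp; the last joint's range is limited). The gripper opens to 87 mm and grips with 3 to 60 N. Pads are 19 mm wide; open, the fingers measure 117 mm over their backs; the gripper's body (75 mm by 190 mm) begins 51 mm behind the grasp point.
Start: joints at [-1.322, 0.469, -0.049, 1.532, 0.024, 1.141, -0.082], TCP at [0.185, 0.649, 0.184] pointing down, gripper open.
Joint ranges: [-2.59, 2.59], [-0.33, 1.99], [-1.39, 1.29], [0.1, 2.45], [-1.04, 4.18], [0.21, 1.99], [-2.66, 2.66]. Speed limits (rad/s): [2.57, 2.57, 3.14, 3.14, 3.14, 3.14, 3.14].

INTERFACE

Orientations are given as a rotation vector (axis times angle).
In Python, from plant import * gives the robot as it stands.
- The arm moves only by the shell command python3 -m pendant 'ROWS'. ROWS is JSON, a list of rows, each an object of numbers: "rx", "ry", "rz": the turn, a rotation vector about the tool's x, y, z in degrees; "dx", "dy", "dz": the shift along the tool's x, y, z in mm; "grip": the opening, from -1 (shut) to 1 (fully open). In form: [{"rx": .., "ry": .., "rz": .., "dx": .., "dy": .., "dz": .., "grip": ..}, ...]. A call has 1 to 12 rows; each row is the pose to reach, as a shift and turn from the pose commanded when the call began, along the tool's axes at that moment; what a row does not reach only later rows make up. A row lasts 1/10 s, in which the tool goes at most 50 mm and 8.59 degrees, less where a joint would pass 70% of its speed; a pose out of reach is approached as far as the arm can. A call with a gripper value outside its range is refused whole. The fingers move at their own pace and stop on an object; the grip force is fixed at half the most. Time passes only in rows, so rows that repeat a pose let the fingers close. It gives the time, the measured TCP pose, the force, the opening and the grip force at its end, in the units of the state.
- state(): the state, without advancing time (a new reading comes with each control period).
- capture(name): name is "scene" or "top"; returns a dict with "pixels" (400x640x3 uint8, blue, green, red), "fx", "fy", "cx", "cy" (pixels), "k1" (the pictures are not rectified: a ray, as slopes to the right and down, at radius r is drawn at 1 + k1 r^2 times it, then the intrinsics apply), "R" (3x3) and "t" (3): a world point X has camera coordinates R X + t. Camera axes: x right, y down, z forward; pixel columns grow to the right and rows downward; lengths in m; the calibration is good to about 2 mm. A picture is of the moment at which its call begins. There is no depth.
- sign_off(): hands the job in; it is judged then, once.
The state is a dict: "clock": time; "joint_positions": joint angles; "joint_velocities": joint speeds; "joint_efforts": joint torques, N m; "eef_pos": TCP position; "ee_rot": TCP orientation; "ft_force": force on the tool from outside, world axes, zero at the start; "moment": the same for the moment, N m; "finger_gap": finger opening in m; "grip_force": force on a finger pad.
Only numpy, scipy, OpenCV 4.12 (cv2) and the standard library are available. Lean on these libraries where they do the work, as an engineer would, in place of code of your own. Each camera call takes 0.05 s, during which the arm holds its last target. There are 200 camera calls.

## Working session

There is one attempt and no reset: what is moved stays moved. The work goes in short steps, Python scripts to look and compute and a shell command to move; the robot and the scene stay as the last step left them, time stands still between calls to the robot, and variables do not carry over. Pictures are saved under pics/ and viewed, at most 14 in all, crops included, and the job is handed in when it is done.

```bash
ls; mkdir -p pics
cat > h.py <<'E'
from plant import *
import numpy as np, cv2
from scipy.spatial.transform import Rotation as Rn
def ray(c,u,v):
    K=np.array([[c["fx"],0,c["cx"]],[0,c["fy"],c["cy"]],[0,0,1.]])
    p=cv2.undistortPoints(np.array([[[u,v]]],float),K,np.array([c["k1"],0,0,0.]))[0,0]
    R=np.array(c["R"]);t=np.array(c["t"])
    return -R.T@t, R.T@np.array([p[0],p[1],1])
def onz(c,u,v,z):
    o,d=ray(c,u,v); return o+d*(z-o[2])/d[2]
def proj(c,X):
    x=np.array(c["R"])@np.array(X)+np.array(c["t"]); a,b=x[:2]/x[2]; s=1+c["k1"]*(a*a+b*b)
    return c["fx"]*a*s+c["cx"], c["fy"]*b*s+c["cy"]
def tool(X):
    s=state(); return Rn.from_rotvec(s["ee_rot"]).as_matrix().T@(np.array(X)-s["eef_pos"])*1000
E
python3 - <<'E'
from h import *
for n in("scene","top"):
    c=capture(n); cv2.imwrite(f"pics/{n}0.png",c["pixels"]); print(n,c["fx"],c["k1"],-np.array(c["R"]).T@c["t"],np.round(c["R"],2).tolist())
s=state(); print(s)
print(Rn.from_rotvec(s["ee_rot"]).as_matrix().round(3))
E
```

```text
pics
scene 475.5626111888348 -0.07434101572980552 [ 1.12586914 -0.48618543  1.12548473] [[0.7, 0.72, 0.0], [0.59, -0.57, -0.57], [-0.41, 0.4, -0.82]]
top 475.2540813235264 -0.02139896335132815 [ 0.38108769 -0.01667814  1.5133921 ] [[0.01, -1.0, 0.01], [-0.99, -0.01, -0.15], [0.15, -0.0, -0.99]]
{'clock': 0.1, 'joint_positions': array([-1.32188668,  0.46936436, -0.04856381,  1.53353493,  0.0240987 ,
        1.14101222, -0.0823084 ]), 'joint_velocities': array([-0.00183156, -0.00137609, -0.00054865, -0.00423368,  0.00119341,
       -0.00022012, -0.00181353]), 'joint_efforts': array([ 8.90879746e-04, -5.09173679e+01, -8.11603130e-02, -2.36828130e+01,
       -6.14901376e-02,  3.44024878e-02,  5.94843573e-05]), 'eef_pos': array([0.1849639 , 0.64854994, 0.18321867]), 'ee_rot': array([-4.34970343e-01, -3.11116404e+00,  2.71002033e-03]), 'ft_force': array([ 0.54036307, -0.29061343,  0.81860078]), 'moment': array([-0.0269582 ,  0.03497797, -0.03795563]), 'grip_force': 0.0, 'finger_gap': 0.08681188888968445}
[[-0.962  0.274 -0.   ]
 [ 0.274  0.962 -0.002]
 [-0.    -0.002 -1.   ]]
```

View pics/scene0.png

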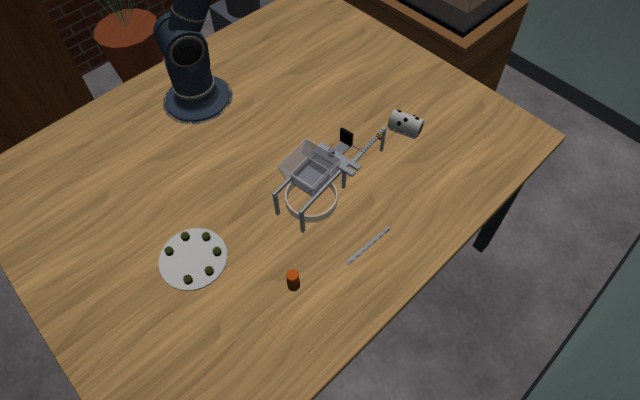

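View pics/top0.png

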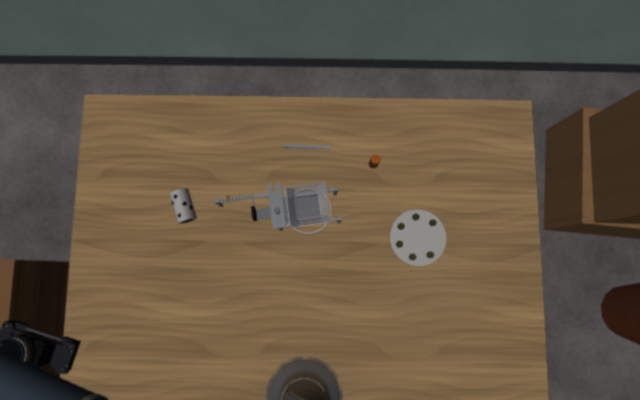

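Scene view: the tray is at (193,258) with six pucks and the feeder hopper at (312,175). The handle is at (346,136), hide (406,123), vial (293,280) and tweezers (369,245). Top view: tray (418,237), hopper (305,207), handle (254,213), rider bar leading to (218,203).

Run:
```python
from h import *
c=capture("top");s=capture("scene")
a=cv2.resize(c["pixels"][170:245,205:355],None,fx=5,fy=5,interpolation=cv2.INTER_CUBIC); cv2.imwrite("pics/t1.png",a)
a=cv2.resize(s["pixels"][105:235,260:420],None,fx=4.5,fy=4.5,interpolation=cv2.INTER_CUBIC); cv2.imwrite("pics/s1.png",a)
for n,k,(x0,x1,y0,y1) in(("top",c,(385,450,205,270)),("scene",s,(155,232,225,292))):
    im=k["pixels"][y0:y1,x0:x1].astype(int)
    tr=(im.min(2)>110).astype(np.uint8)
    cn=max(cv2.findContours(tr,0,2)[0],key=cv2.contourArea); hull=cv2.convexHull(cn)
    (u,v),_,_=cv2.fitEllipse(hull); print(n,"tray",onz(k,u+x0,v+y0,.01).round(4))
    m=np.zeros_like(tr);cv2.drawContours(m,[hull],-1,1,-1);m=m*(im.max(2)<95).astype(np.uint8)
    N,l,st,ce=cv2.connectedComponentsWithStats(m)
    for i in range(1,N):
        if st[i,4]>8: print(st[i,4],ce[i].round(1)+[x0,y0],onz(k,ce[i][0]+x0,ce[i][1]+y0,.02).round(4))
```

```text
top tray [ 0.4838 -0.3514  0.01  ]
36 [415.3 216.6] [ 0.5486 -0.3433  0.02  ]
37 [432.1 222.5] [ 0.5304 -0.396   0.02  ]
38 [400.6 225.9] [ 0.5184 -0.2961  0.02  ]
38 [399.1 243.8] [ 0.4621 -0.2905  0.02  ]
38 [430.  254.5] [ 0.4297 -0.3869  0.02  ]
38 [412.  256.5] [ 0.4229 -0.3303  0.02  ]
scene tray [ 0.4864 -0.3544  0.01  ]
66 [184.9 236.1] [ 0.4238 -0.332   0.02  ]
58 [205.7 236.3] [ 0.4631 -0.2919  0.02  ]
63 [168.7 251. ] [ 0.4309 -0.3883  0.02  ]
62 [216.6 251.1] [ 0.5186 -0.2975  0.02  ]
67 [208.8 270.6] [ 0.5493 -0.3452  0.02  ]
69 [187.7 279.3] [ 0.5319 -0.3982  0.02  ]
```

View pics/t1.png

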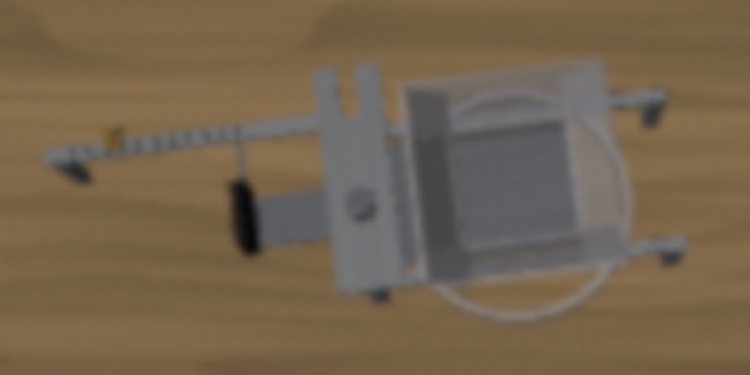

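View pics/s1.png

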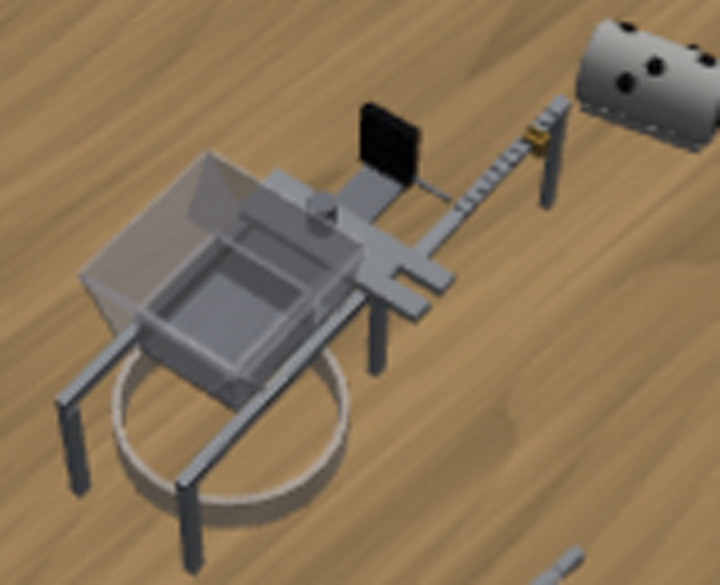

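Top crop: pin head (362,200), bridge corners (315,72), (378,63), (340,293), rider (114,138), handle (245,215). Scene crop: pin head (322,200), rider (538,140), handle top edge (362,103)-(418,130), pointer tip (450,200), and the funnel rim is clear.

```bash
cat > fit.py <<'E'
from h import *
c=capture("top");s=capture("scene")
T=lambda u,v,z:onz(c,(u+.5)/5-.5+205,(v+.5)/5-.5+170,z)
S=lambda u,v,z:onz(s,(u+.5)/4.5-.5+260,(v+.5)/4.5-.5+105,z)
L=[("T",315,72,85,112,112),("T",378,63,85,72,112),("T",340,293,-50,112,112),("T",397,285,-50,72,112),("T",362,200,0,92,136),
("T",403,85,57,57,173),("T",605,60,57,-57,173),("T",632,262,-57,-57,173),("T",428,283,-57,57,173),
("S",455,275,85,112,112),("S",418,320,85,72,112),("S",275,170,-50,112,112),("S",322,197,0,92,136),
("S",80,275,-57,-57,173),("S",208,150,-57,57,173),("S",362,250,57,57,173),("S",238,372,57,-57,173)]
def solve(L):
    W=np.array([(T if a[0]=="T" else S)(a[1],a[2],a[5]/1e3)[:2] for a in L]);F=np.array([[a[3],a[4]] for a in L])/1e3
    z=(W-W.mean(0))@[1,1j]; f=(F-F.mean(0))@[1,1j]; th=np.angle((np.conj(f)*z).sum())
    R=np.array([[np.cos(th),-np.sin(th)],[np.sin(th),np.cos(th)]]); t=W.mean(0)-R@F.mean(0)
    return th,R,t,(W-(F@R.T+t))*1e3
for q in(L,L[:9],L[9:]):
    th,R,t,e=solve(q); print(np.degrees(th).round(2),t.round(4)); print(e.round(1).tolist())
th,R,t,e=solve(L)
for n,p in(("riderT",T(114,138,.11)),("riderS",S(538,138,.11)),("pinT",T(362,200,.136)),("pinS",S(322,197,.136)),("tip S",S(450,200,.11)),("tipT",T(240,127,.11)),("hS",S(390,116,.15))):
    print(n,p[:2].round(4),((p[:2]-t)@R*1e3).round(1))
E
python3 fit.py
```

```text
7.79 [ 0.5631 -0.0036]
[[-1.1, -1.0], [-0.6, 1.1], [0.4, -0.9], [0.1, 5.2], [0.6, -1.3], [1.4, 0.9], [1.9, -1.6], [-1.2, -2.4], [1.0, -0.1], [-0.2, 0.1], [2.2, -0.0], [-0.2, -2.2], [-2.8, 2.6], [0.9, -0.4], [-1.3, 0.5], [1.0, -2.9], [-2.0, 2.4]]
7.72 [ 0.5633 -0.0036]
[[-1.4, -0.9], [-0.9, 1.2], [0.0, -0.9], [-0.2, 5.1], [0.3, -1.4], [1.1, 1.0], [1.7, -1.5], [-1.3, -2.4], [0.7, -0.1]]
7.86 [ 0.5629 -0.0036]
[[0.2, 0.0], [2.5, -0.1], [0.2, -2.1], [-2.4, 2.6], [1.1, -0.4], [-1.0, 0.6], [1.3, -2.9], [-1.8, 2.3]]
riderT [0.59  0.237] [ 59.2 234.8]
riderS [0.5927 0.2361] [ 61.8 233.5]
pinT [0.5513 0.0862] [ 0.4 90.6]
pinS [0.5478 0.0901] [-2.4 95. ]
tip S [0.589 0.16 ] [ 47.8 158.6]
tipT [0.5975 0.162 ] [ 56.5 159.4]
hS [0.5393 0.1561] [ -1.9 161.5]
```

```bash
r='{"dx":-385,"dy":-202,"dz":-167,"rz":78,"grip":0}'
python3 -m pendant '[{"dx":-385,"dy":-202,"dz":-167,"rz":78,"grip":0},{"dx":-385,"dy":-202,"dz":-167,"rz":78,"grip":0},{"dx":-385,"dy":-202,"dz":-167,"rz":78,"grip":0},{"dx":-385,"dy":-202,"dz":-167,"rz":78,"grip":0},{"dx":-385,"dy":-202,"dz":-167,"rz":78,"grip":0},{"dx":-385,"dy":-202,"dz":-167,"rz":78,"grip":0},{"dx":-385,"dy":-202,"dz":-167,"rz":78,"grip":0},{"dx":-385,"dy":-202,"dz":-167,"rz":78,"grip":0},{"dx":-385,"dy":-202,"dz":-167,"rz":78,"grip":0},{"dx":-385,"dy":-202,"dz":-167,"rz":78,"grip":0},{"dx":-385,"dy":-202,"dz":-167,"rz":78,"grip":0},{"dx":-385,"dy":-202,"dz":-167,"rz":78,"grip":0}]'
python3 - <<'E'
from h import *
s=state();print(s["eef_pos"],s["joint_positions"].round(2),s["finger_gap"]);M=Rn.from_rotvec(s["ee_rot"]).as_matrix();print(M.round(3));print(tool([.58,-.05,.33]))
th=np.radians(7.79);y=np.array([np.sin(th),-np.cos(th),0]);G=np.c_[np.cross(y,[0,0,-1]),y,[0,0,-1]]
print(np.degrees(Rn.from_matrix(M.T@G).as_rotvec()))
E
```

```text
[0.1850088  0.6489789  0.18380503] [-1.32  0.47 -0.05  1.53  0.02  1.14 -0.08] 0.0870578641831866
[[-0.962  0.274 -0.   ]
 [ 0.274  0.962 -0.001]
 [-0.    -0.001 -1.   ]]
[-571.48558899 -563.99034215 -145.8822958 ]
[-7.99101723e-03  4.25991607e-02  1.56298533e+02]invalid input at $[0]: expected keys rx, ry, rz, dx, dy, dz, grip
```

```bash
python3 -m pendant '[{"rx":0,"ry":0,"rz":39,"dx":-190,"dy":-101,"dz":-160,"grip":0},{"rx":0,"ry":0,"rz":39,"dx":-190,"dy":-101,"dz":-167,"grip":0},{"rx":0,"ry":0,"rz":39,"dx":-190,"dy":-101,"dz":-167,"grip":0},{"rx":0,"ry":0,"rz":39,"dx":-190,"dy":-101,"dz":-167,"grip":0},{"rx":0,"ry":0,"rz":39,"dx":-190,"dy":-101,"dz":-167,"grip":0},{"rx":0,"ry":0,"rz":78,"dx":-385,"dy":-202,"dz":-167,"grip":0},{"rx":0,"ry":0,"rz":78,"dx":-385,"dy":-202,"dz":-167,"grip":0},{"rx":0,"ry":0,"rz":78,"dx":-385,"dy":-202,"dz":-167,"grip":0},{"rx":0,"ry":0,"rz":78,"dx":-385,"dy":-202,"dz":-167,"grip":0},{"rx":0,"ry":0,"rz":78,"dx":-385,"dy":-202,"dz":-167,"grip":0},{"rx":0,"ry":0,"rz":78,"dx":-385,"dy":-202,"dz":-167,"grip":0},{"rx":0,"ry":0,"rz":78,"dx":-385,"dy":-202,"dz":-167,"grip":0}]'
python3 - <<'E'
from h import *
s=state();print(s["eef_pos"],s["joint_positions"].round(2),s["finger_gap"]);M=Rn.from_rotvec(s["ee_rot"]).as_matrix();print(M.round(3));print(tool([.58,-.05,.33]))
th=np.radians(7.79);y=np.array([np.sin(th),-np.cos(th),0]);G=np.c_[np.cross(y,[0,0,-1]),y,[0,0,-1]]
print(np.degrees(Rn.from_matrix(M.T@G).as_rotvec()))
E
```

```text
clock: 1.5
eef_pos: [0.5003, 0.3487, 0.3511]
ee_rot: [-2.297, -2.142, -0.0]
ft_force: [-0.3, 0.4, -0.5]
finger_gap: 0.0439
grip_force: 0.0
[0.50026835 0.34870038 0.35110588] [-0.95  0.27  0.37  1.47 -0.1   1.42 -0.66] 0.043930065103907186
[[ 0.07   0.998 -0.   ]
 [ 0.998 -0.07   0.   ]
 [ 0.    -0.    -1.   ]]
[-392.17909504  107.34538593   20.90731784]
[-3.47967313e-02 -3.40152401e-03  7.82118083e+01]
```

```bash
python3 -m pendant '[{"rx":0,"ry":0,"rz":39,"dx":-200,"dy":50,"dz":10,"grip":0},{"rx":0,"ry":0,"rz":39,"dx":-200,"dy":50,"dz":10,"grip":0},{"rx":0,"ry":0,"rz":39,"dx":-200,"dy":50,"dz":10,"grip":0},{"rx":0,"ry":0,"rz":39,"dx":-200,"dy":50,"dz":10,"grip":0},{"rx":0,"ry":0,"rz":78.2,"dx":-392,"dy":107,"dz":21,"grip":0},{"rx":0,"ry":0,"rz":78.2,"dx":-392,"dy":107,"dz":21,"grip":0},{"rx":0,"ry":0,"rz":78.2,"dx":-392,"dy":107,"dz":21,"grip":0},{"rx":0,"ry":0,"rz":78.2,"dx":-392,"dy":107,"dz":21,"grip":0},{"rx":0,"ry":0,"rz":78.2,"dx":-392,"dy":107,"dz":21,"grip":0},{"rx":0,"ry":0,"rz":78.2,"dx":-392,"dy":107,"dz":21,"grip":0},{"rx":0,"ry":0,"rz":78.2,"dx":-392,"dy":107,"dz":21,"grip":0}]'
cat > puck.py <<'E'
from h import *
c=capture("top");s=capture("scene");P={}
for n,k,(x0,x1,y0,y1) in(("top",c,(385,450,205,270)),("scene",s,(155,232,225,292))):
    im=k["pixels"][y0:y1,x0:x1].astype(int); tr=(im.min(2)>110).astype(np.uint8)
    hull=cv2.convexHull(max(cv2.findContours(tr,0,2)[0],key=cv2.contourArea))
    m=np.zeros_like(tr);cv2.drawContours(m,[hull],-1,1,-1);m=m*(im.max(2)<95).astype(np.uint8)
    N,l,st,ce=cv2.connectedComponentsWithStats(m)
    P[n]=[onz(k,ce[i][0]+x0,ce[i][1]+y0,.019) for i in range(1,N) if st[i,4]>12]
q=state();print(q["eef_pos"],q["joint_positions"].round(2)[[0,6]])
for p in P["top"]:
    b=min(P["scene"],key=lambda x:np.linalg.norm(x-p)) if P["scene"] else p
    e=(p+b)/2; e[2]=.013; print(p[:2].round(4),b[:2].round(4),"tool",tool(e).round(0))
print("hopper",tool([.563,-.0036,.18]).round(1))
E
python3 puck.py
```

```text
clock: 2.6
eef_pos: [0.58, -0.0461, 0.3297]
ee_rot: [-3.132, -0.227, 0.001]
ft_force: [0.1, 0.5, -0.2]
finger_gap: 0.0436
grip_force: 0.0
[ 0.5800012  -0.04595689  0.32986501] [-0.59 -1.23]
[ 0.5489 -0.3434] [ 0.5491 -0.3451] tool [-74. 291. 317.]
[ 0.5307 -0.3968] [ 0.5313 -0.3983] tool [-99. 341. 316.]
[ 0.5186 -0.2967] [ 0.5182 -0.2973] tool [-97. 240. 317.]
[ 0.4627 -0.2908] [ 0.4623 -0.2919] tool [-152.  226.  317.]
[ 0.4297 -0.3867] [ 0.4304 -0.3883] tool [-198.  317.  317.]
[ 0.423 -0.331] [ 0.4231 -0.3319] tool [-196.  260.  317.]
hopper [-10.7 -44.2 149.9]
```

```bash
python3 -m pendant '[{"rx":0,"ry":0,"rz":0,"dx":-97,"dy":240,"dz":217,"grip":0},{"rx":0,"ry":0,"rz":0,"dx":-97,"dy":240,"dz":217,"grip":0},{"rx":0,"ry":0,"rz":0,"dx":-97,"dy":240,"dz":217,"grip":0},{"rx":0,"ry":0,"rz":0,"dx":-97,"dy":240,"dz":217,"grip":0},{"rx":0,"ry":0,"rz":0,"dx":-97,"dy":240,"dz":217,"grip":0},{"rx":0,"ry":0,"rz":0,"dx":-97,"dy":240,"dz":217,"grip":0},{"rx":0,"ry":0,"rz":0,"dx":-97,"dy":240,"dz":217,"grip":0},{"rx":0,"ry":0,"rz":0,"dx":-97,"dy":240,"dz":217,"grip":0},{"rx":0,"ry":0,"rz":0,"dx":-97,"dy":240,"dz":217,"grip":0}]'
python3 puck.py
```

```text
clock: 3.6
eef_pos: [0.5172, -0.2989, 0.1126]
ee_rot: [-3.133, -0.219, 0.001]
ft_force: [0.4, -0.1, 0.5]
finger_gap: 0.0435
grip_force: 0.0
[ 0.51861917 -0.29811962  0.11377019] [-0.08 -0.61]
[ 0.4302 -0.3857] [ 0.4304 -0.3883] tool [-100.   76.  101.]
hopper [  85.7 -285.3  -65.9]
```

```bash
python3 -m pendant '[{"rx":0,"ry":0,"rz":0,"dx":0,"dy":-1,"dz":50,"grip":0},{"rx":0,"ry":0,"rz":0,"dx":0,"dy":-1,"dz":100,"grip":0},{"rx":0,"ry":0,"rz":0,"dx":0,"dy":-1,"dz":100,"grip":0},{"rx":0,"ry":0,"rz":0,"dx":0,"dy":-1,"dz":100,"grip":-1},{"rx":0,"ry":0,"rz":0,"dx":0,"dy":-1,"dz":100,"grip":-1},{"rx":0,"ry":0,"rz":0,"dx":0,"dy":-1,"dz":100,"grip":-1},{"rx":0,"ry":0,"rz":0,"dx":0,"dy":-1,"dz":50,"grip":-1},{"rx":0,"ry":0,"rz":0,"dx":0,"dy":-1,"dz":0,"grip":-1},{"rx":0,"ry":0,"rz":0,"dx":0,"dy":-1,"dz":-50,"grip":-1},{"rx":0,"ry":0,"rz":0,"dx":0,"dy":-1,"dz":-95,"grip":-1},{"rx":0,"ry":0,"rz":0,"dx":0,"dy":-1,"dz":-95,"grip":-1}]'
python3 puck.py
```

```text
clock: 4.8
eef_pos: [0.5202, -0.3027, 0.2169]
ee_rot: [3.127, 0.215, 0.023]
ft_force: [0.1, 0.1, 0.6]
finger_gap: 0.0007
grip_force: 0.0
[ 0.51730219 -0.29963551  0.2106196 ] [-0.14 -0.68]
[ 0.4995 -0.2766] [ 0.5185 -0.2974] tool [ -7. -14. 198.]
hopper [  85.7 -287.    30.6]
```

```bash
python3 -m pendant '[{"rx":0,"ry":0,"rz":0,"dx":2,"dy":-2,"dz":95,"grip":0},{"rx":0,"ry":0,"rz":0,"dx":2,"dy":-2,"dz":95,"grip":0},{"rx":0,"ry":0,"rz":0,"dx":2,"dy":-2,"dz":197,"grip":0},{"rx":0,"ry":0,"rz":0,"dx":2,"dy":-2,"dz":197,"grip":0},{"rx":0,"ry":0,"rz":0,"dx":2,"dy":-2,"dz":197,"grip":0},{"rx":0,"ry":0,"rz":0,"dx":2,"dy":-2,"dz":197,"grip":0}]'
python3 -m pendant '[{"rx":0,"ry":0,"rz":0,"dx":0,"dy":0,"dz":0,"grip":-1},{"rx":0,"ry":0,"rz":0,"dx":0,"dy":0,"dz":0,"grip":-1},{"rx":0,"ry":0,"rz":0,"dx":0,"dy":0,"dz":0,"grip":-1},{"rx":0,"ry":0,"rz":0,"dx":0,"dy":0,"dz":0,"grip":-1},{"rx":0,"ry":0,"rz":0,"dx":0,"dy":0,"dz":0,"grip":-1}]'
```

```text
clock: 5.5
eef_pos: [0.5173, -0.2968, 0.0106]
ee_rot: [-3.133, -0.215, 0.004]
ft_force: [1.0, 0.8, -0.0]
finger_gap: 0.0391
grip_force: 0.0
clock: 6.0
eef_pos: [0.5187, -0.2969, 0.0118]
ee_rot: [3.134, 0.216, 0.002]
ft_force: [0.1, 1.1, 0.1]
finger_gap: 0.0112
grip_force: 0.0
```

Run:
```python
from h import *
s=capture("scene"); print(state()["finger_gap"],state()["grip_force"],state()["clock"])
cv2.imwrite("pics/g1.png",cv2.resize(s["pixels"][205:305,140:260],None,fx=5,fy=5,interpolation=cv2.INTER_CUBIC))
```

```text
0.007277491992487638 0.0 6.05
```

View pics/g1.png

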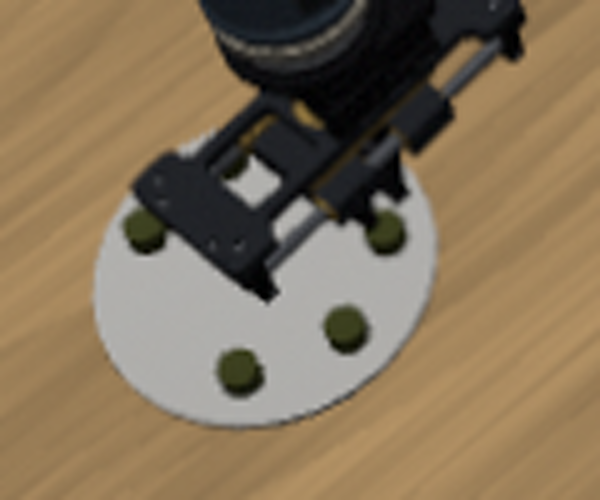

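Run:
```python
from h import *
s=capture("scene"); t=capture("top");q=state(); print(q["finger_gap"],q["eef_pos"])
print("proj",proj(s,q["eef_pos"]),proj(t,q["eef_pos"]))
a=cv2.resize(s["pixels"][230:275,185:245],None,fx=9,fy=9,interpolation=cv2.INTER_CUBIC)
b=cv2.resize(t["pixels"][205:270,385:450],None,fx=6,fy=6,interpolation=cv2.INTER_CUBIC)
o=np.zeros((800,540,3),np.uint8);o[:405]=a;o[405:795,:390]=b;cv2.imwrite("pics/g2.png",cv2.resize(o[:],(405,600)))
```

```text
0.0030728835703355624 [ 0.51835409 -0.29675637  0.01121996]
proj (np.float64(217.39174057933735), np.float64(252.42225396488686)) (np.float64(400.3156603375256), np.float64(226.17377044705793))
```

View pics/g2.png

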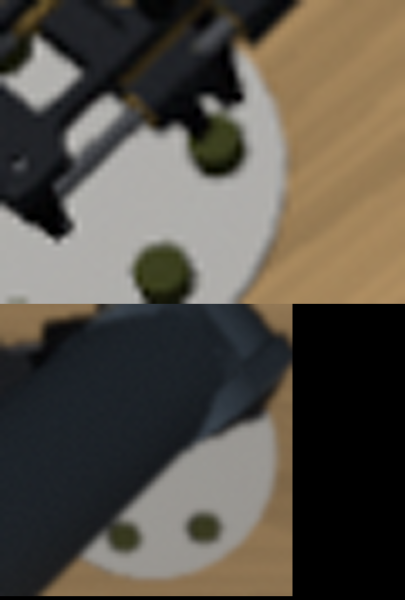

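Scene crop: the closed fingers sit over the puck at about (217.6,247.7). The reported TCP projects to (217.4,252.4), so the tips look ~20 mm higher than reported. I'll open and probe downward for contact.

```bash
python3 -m pendant '[{"rx":0,"ry":0,"rz":0,"dx":0,"dy":0,"dz":0,"grip":0},{"rx":0,"ry":0,"rz":0,"dx":0,"dy":0,"dz":0,"grip":0},{"rx":0,"ry":0,"rz":0,"dx":0,"dy":0,"dz":0,"grip":0},{"rx":0,"ry":0,"rz":0,"dx":0,"dy":0,"dz":0,"grip":0},{"rx":0,"ry":0,"rz":0,"dx":0,"dy":0,"dz":0,"grip":0},{"rx":0,"ry":0,"rz":0,"dx":0,"dy":0,"dz":0,"grip":0},{"rx":0,"ry":0,"rz":0,"dx":0,"dy":0,"dz":0,"grip":0},{"rx":0,"ry":0,"rz":0,"dx":0,"dy":0,"dz":2,"grip":0},{"rx":0,"ry":0,"rz":0,"dx":0,"dy":0,"dz":2,"grip":0}]'
for i in 1; do python3 -m pendant '[{"rx":0,"ry":0,"rz":0,"dx":0,"dy":0,"dz":2,"grip":0},{"rx":0,"ry":0,"rz":0,"dx":0,"dy":0,"dz":2,"grip":0}]'
python3 -m pendant '[{"rx":0,"ry":0,"rz":0,"dx":0,"dy":0,"dz":2,"grip":0},{"rx":0,"ry":0,"rz":0,"dx":0,"dy":0,"dz":2,"grip":0}]'; done | grep -E "pos|ft|gap"
```

```text
clock: 7.05
eef_pos: [0.5181, -0.2967, 0.0088]
ee_rot: [-3.134, -0.216, 0.001]
ft_force: [1.2, 0.5, 0.2]
finger_gap: 0.0433
grip_force: 0.0
eef_pos: [0.5181, -0.2967, 0.0068]
ft_force: [-0.8, -0.1, -0.4]
finger_gap: 0.0436
eef_pos: [0.5181, -0.2967, 0.0048]
ft_force: [0.4, -0.3, 0.6]
finger_gap: 0.0432
```

```bash
( python3 -m pendant '[{"rx":0,"ry":0,"rz":0,"dx":0,"dy":0,"dz":3,"grip":0},{"rx":0,"ry":0,"rz":0,"dx":0,"dy":0,"dz":5,"grip":0},{"rx":0,"ry":0,"rz":0,"dx":0,"dy":0,"dz":5,"grip":0}]'
python3 -m pendant '[{"rx":0,"ry":0,"rz":0,"dx":0,"dy":0,"dz":3,"grip":0},{"rx":0,"ry":0,"rz":0,"dx":0,"dy":0,"dz":3,"grip":0}]'
python3 -m pendant '[{"rx":0,"ry":0,"rz":0,"dx":0,"dy":0,"dz":3,"grip":0},{"rx":0,"ry":0,"rz":0,"dx":0,"dy":0,"dz":3,"grip":0}]'
python3 -m pendant '[{"rx":0,"ry":0,"rz":0,"dx":0,"dy":0,"dz":0,"grip":-1},{"rx":0,"ry":0,"rz":0,"dx":0,"dy":0,"dz":0,"grip":-1},{"rx":0,"ry":0,"rz":0,"dx":0,"dy":0,"dz":0,"grip":-1},{"rx":0,"ry":0,"rz":0,"dx":0,"dy":0,"dz":0,"grip":-1},{"rx":0,"ry":0,"rz":0,"dx":0,"dy":0,"dz":0,"grip":-1}]' ) | grep -E "pos|ft|gap|grip"
```

```text
eef_pos: [0.518, -0.2967, -0.0003]
ft_force: [-0.5, 0.6, 0.4]
finger_gap: 0.0434
grip_force: 0.0
eef_pos: [0.5181, -0.2967, -0.0033]
ft_force: [0.3, 0.3, -0.9]
finger_gap: 0.0433
grip_force: 0.0
eef_pos: [0.5181, -0.2966, -0.0063]
ft_force: [-0.3, 0.1, 0.2]
finger_gap: 0.0435
grip_force: 0.0
eef_pos: [0.5183, -0.2969, -0.0059]
ft_force: [-0.7, 0.1, -0.2]
finger_gap: 0.0113
grip_force: 0.0
```

Run:
```python
from h import *
s=capture("scene"); q=state(); print(q["finger_gap"],q["joint_positions"].round(4))
print("proj",proj(s,q["eef_pos"]))
a=cv2.resize(s["pixels"][222:278,180:255],None,fx=10,fy=10,interpolation=cv2.INTER_CUBIC)
a=np.clip(a.astype(float)*1.0,0,255); a=255*(a/255)**.5
cv2.imwrite("pics/g3.png",a)
```

```text
0.007405992669704344 [-1.2000e-03  6.4650e-01  6.2700e-01  1.9082e+00 -5.3850e-01  7.6040e-01
 -5.0160e-01]
proj (np.float64(218.57760146957594), np.float64(255.3987103528158))[ WARN:0@0.385] global loadsave.cpp:1063 imwrite_ Unsupported depth image for selected encoder is fallbacked to CV_8U.
```

View pics/g3.png

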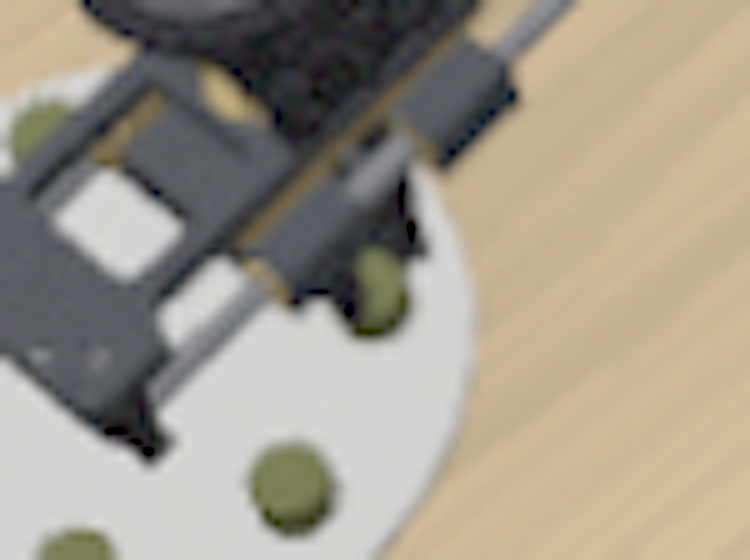

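```bash
( python3 -m pendant '[{"rx":0,"ry":0,"rz":0,"dx":0,"dy":0,"dz":0,"grip":0.1},{"rx":0,"ry":0,"rz":0,"dx":0,"dy":0,"dz":0,"grip":0.1},{"rx":0,"ry":0,"rz":0,"dx":0,"dy":0,"dz":0,"grip":0.1},{"rx":0,"ry":0,"rz":0,"dx":0,"dy":0,"dz":0,"grip":0.1},{"rx":0,"ry":0,"rz":0,"dx":0,"dy":0,"dz":0,"grip":0.1},{"rx":0,"ry":0,"rz":0,"dx":0,"dy":0,"dz":0,"grip":0.1},{"rx":0,"ry":0,"rz":0,"dx":0,"dy":0,"dz":3,"grip":0.1},{"rx":0,"ry":0,"rz":0,"dx":0,"dy":0,"dz":3,"grip":0.1}]'
python3 -m pendant '[{"rx":0,"ry":0,"rz":0,"dx":0,"dy":0,"dz":3,"grip":0.1},{"rx":0,"ry":0,"rz":0,"dx":0,"dy":0,"dz":3,"grip":0.1}]'
python3 -m pendant '[{"rx":0,"ry":0,"rz":0,"dx":0,"dy":0,"dz":3,"grip":0.1},{"rx":0,"ry":0,"rz":0,"dx":0,"dy":0,"dz":3,"grip":0.1}]'
python3 -m pendant '[{"rx":0,"ry":0,"rz":0,"dx":0,"dy":0,"dz":0,"grip":-1},{"rx":0,"ry":0,"rz":0,"dx":0,"dy":0,"dz":0,"grip":-1},{"rx":0,"ry":0,"rz":0,"dx":0,"dy":0,"dz":0,"grip":-1},{"rx":0,"ry":0,"rz":0,"dx":0,"dy":0,"dz":0,"grip":-1},{"rx":0,"ry":0,"rz":0,"dx":0,"dy":0,"dz":0,"grip":-1}]' ) | grep -E "pos|ft|gap|grip"
python3 - <<'E'
from h import *
s=capture("scene")
a=cv2.resize(s["pixels"][222:278,180:255],None,fx=10,fy=10,interpolation=cv2.INTER_CUBIC)
cv2.imwrite("pics/g4.png",(255*(a/255)**.5).astype(np.uint8))
E
```

```text
eef_pos: [0.518, -0.2966, -0.0093]
ft_force: [0.4, 0.1, 0.2]
finger_gap: 0.0473
grip_force: 0.0
eef_pos: [0.5181, -0.2966, -0.0124]
ft_force: [-0.5, 0.7, 0.8]
finger_gap: 0.0479
grip_force: 0.0
eef_pos: [0.5181, -0.2967, -0.0153]
ft_force: [-0.1, 0.3, -0.1]
finger_gap: 0.0477
grip_force: 0.0
eef_pos: [0.5184, -0.2969, -0.0148]
ft_force: [0.5, 0.8, 1.0]
finger_gap: 0.0193
grip_force: 30.0
```

View pics/g4.png

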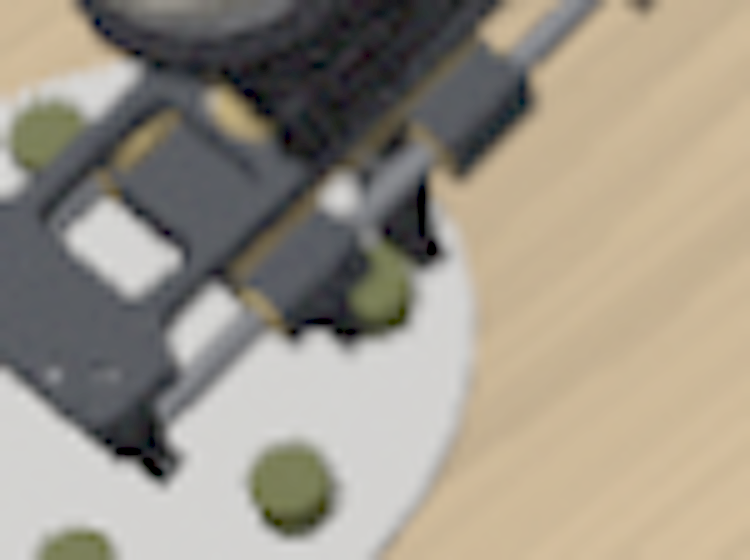

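Puck at crop (377,285) now stands between fingertips (348,340) and (437,250), but is only caught near its top. I'll reopen and probe further down.

```bash
( python3 -m pendant '[{"rx":0,"ry":0,"rz":0,"dx":0,"dy":0,"dz":0,"grip":0.1},{"rx":0,"ry":0,"rz":0,"dx":0,"dy":0,"dz":0,"grip":0.1},{"rx":0,"ry":0,"rz":0,"dx":0,"dy":0,"dz":0,"grip":0.1},{"rx":0,"ry":0,"rz":0,"dx":0,"dy":0,"dz":0,"grip":0.1},{"rx":0,"ry":0,"rz":0,"dx":0,"dy":0,"dz":0,"grip":0.1},{"rx":0,"ry":0,"rz":0,"dx":0,"dy":0,"dz":3,"grip":0.1},{"rx":0,"ry":0,"rz":0,"dx":0,"dy":0,"dz":3,"grip":0.1}]'
python3 -m pendant '[{"rx":0,"ry":0,"rz":0,"dx":0,"dy":0,"dz":3,"grip":0.1},{"rx":0,"ry":0,"rz":0,"dx":0,"dy":0,"dz":3,"grip":0.1}]'
python3 -m pendant '[{"rx":0,"ry":0,"rz":0,"dx":0,"dy":0,"dz":2,"grip":0.1},{"rx":0,"ry":0,"rz":0,"dx":0,"dy":0,"dz":2,"grip":0.1}]'
python3 -m pendant '[{"rx":0,"ry":0,"rz":0,"dx":0,"dy":0,"dz":0,"grip":-1},{"rx":0,"ry":0,"rz":0,"dx":0,"dy":0,"dz":0,"grip":-1},{"rx":0,"ry":0,"rz":0,"dx":0,"dy":0,"dz":0,"grip":-1},{"rx":0,"ry":0,"rz":0,"dx":0,"dy":0,"dz":0,"grip":-1},{"rx":0,"ry":0,"rz":0,"dx":0,"dy":0,"dz":0,"grip":-1}]' ) | grep -E "pos|ft|gap|grip"
```

```text
eef_pos: [0.518, -0.2966, -0.0183]
ft_force: [-0.2, -0.2, 0.1]
finger_gap: 0.0477
grip_force: 0.0
eef_pos: [0.518, -0.2967, -0.0214]
ft_force: [0.1, 0.6, -0.0]
finger_gap: 0.0477
grip_force: 0.0
eef_pos: [0.5181, -0.2967, -0.0232]
ft_force: [0.2, -0.2, 0.6]
finger_gap: 0.0479
grip_force: 0.0
eef_pos: [0.5184, -0.2969, -0.0228]
ft_force: [-0.6, -0.5, 0.1]
finger_gap: 0.0211
grip_force: 30.0
```

```bash
( python3 -m pendant '[{"rx":0,"ry":0,"rz":0,"dx":0,"dy":0,"dz":-50,"grip":-1},{"rx":0,"ry":0,"rz":0,"dx":0,"dy":0,"dz":-100,"grip":-1},{"rx":0,"ry":0,"rz":0,"dx":0,"dy":0,"dz":-150,"grip":-1},{"rx":0,"ry":0,"rz":0,"dx":0,"dy":0,"dz":-200,"grip":-1},{"rx":0,"ry":0,"rz":0,"dx":0,"dy":0,"dz":-225,"grip":-1},{"rx":0,"ry":0,"rz":0,"dx":0,"dy":0,"dz":-225,"grip":-1}]'
python3 -m pendant '[{"rx":0,"ry":0,"rz":0,"dx":84,"dy":-285,"dz":0,"grip":-1},{"rx":0,"ry":0,"rz":0,"dx":84,"dy":-285,"dz":0,"grip":-1},{"rx":0,"ry":0,"rz":0,"dx":84,"dy":-285,"dz":0,"grip":-1},{"rx":0,"ry":0,"rz":0,"dx":84,"dy":-285,"dz":0,"grip":-1},{"rx":0,"ry":0,"rz":0,"dx":84,"dy":-285,"dz":0,"grip":-1},{"rx":0,"ry":0,"rz":0,"dx":84,"dy":-285,"dz":0,"grip":-1},{"rx":0,"ry":0,"rz":0,"dx":84,"dy":-285,"dz":0,"grip":-1},{"rx":0,"ry":0,"rz":0,"dx":84,"dy":-285,"dz":0,"grip":-1}]' ) | grep -E "pos|ft|gap|grip"
python3 - <<'E'
from h import *
s=capture("scene");print(state()["eef_pos"]); print([proj(s,[.5631,-.0036,z]) for z in (.1,.173,.23)])
cv2.imwrite("pics/h1.png",cv2.resize(s["pixels"][90:230,250:400],None,fx=4,fy=4,interpolation=cv2.INTER_CUBIC))
E
```

```text
eef_pos: [0.5204, -0.2987, 0.2066]
ft_force: [0.2, 0.6, -0.1]
finger_gap: 0.0207
grip_force: 30.0
eef_pos: [0.5617, -0.0016, 0.2008]
ft_force: [-0.2, -0.8, 0.4]
finger_gap: 0.0208
grip_force: 30.0
[ 0.56162149 -0.00359786  0.20119993]
[(np.float64(309.9234707677539), np.float64(179.20503242578616)), (np.float64(309.0711191129415), np.float64(162.34471350633908)), (np.float64(308.3475527464808), np.float64(147.97884164880162))]
```

View pics/h1.png

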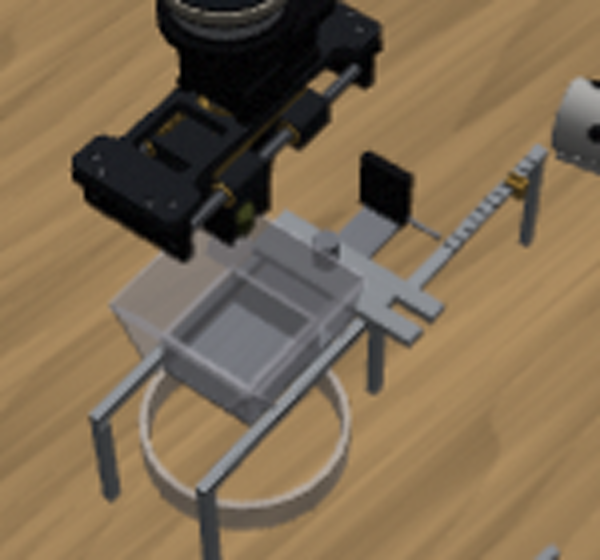

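The held puck at crop (245,215) is over the hopper centre, just left of the pin side. Releasing.

```bash
( python3 -m pendant '[{"rx":0,"ry":0,"rz":0,"dx":0,"dy":0,"dz":45,"grip":-1},{"rx":0,"ry":0,"rz":0,"dx":0,"dy":0,"dz":45,"grip":-1},{"rx":0,"ry":0,"rz":0,"dx":0,"dy":0,"dz":45,"grip":-1},{"rx":0,"ry":0,"rz":0,"dx":0,"dy":0,"dz":45,"grip":0},{"rx":0,"ry":0,"rz":0,"dx":0,"dy":0,"dz":45,"grip":0},{"rx":0,"ry":0,"rz":0,"dx":0,"dy":0,"dz":45,"grip":0},{"rx":0,"ry":0,"rz":0,"dx":0,"dy":0,"dz":0,"grip":0},{"rx":0,"ry":0,"rz":0,"dx":0,"dy":0,"dz":0,"grip":0}]'
python3 -m pendant '[{"rx":0,"ry":0,"rz":0,"dx":-59,"dy":336,"dz":0,"grip":0},{"rx":0,"ry":0,"rz":0,"dx":-59,"dy":336,"dz":0,"grip":0},{"rx":0,"ry":0,"rz":0,"dx":-59,"dy":336,"dz":0,"grip":0},{"rx":0,"ry":0,"rz":0,"dx":-59,"dy":336,"dz":0,"grip":0},{"rx":0,"ry":0,"rz":0,"dx":-59,"dy":336,"dz":0,"grip":0},{"rx":0,"ry":0,"rz":0,"dx":-59,"dy":336,"dz":0,"grip":0},{"rx":0,"ry":0,"rz":0,"dx":-59,"dy":336,"dz":100,"grip":0},{"rx":0,"ry":0,"rz":0,"dx":-59,"dy":336,"dz":140,"grip":0},{"rx":0,"ry":0,"rz":0,"dx":-59,"dy":336,"dz":140,"grip":0},{"rx":0,"ry":0,"rz":0,"dx":-59,"dy":336,"dz":140,"grip":0}]' ) | grep -E "pos|ft|gap|grip"
python3 puck.py;python3 - <<'E'
from h import *
s=capture("scene")
cv2.imwrite("pics/h2.png",cv2.resize(s["pixels"][140:300,150:350],None,fx=3,fy=3,interpolation=cv2.INTER_CUBIC))
E
```

```text
eef_pos: [0.5663, -0.0038, 0.2074]
ft_force: [0.6, 0.6, 1.1]
finger_gap: 0.0426
grip_force: 0.0
eef_pos: [0.5456, -0.3426, 0.0562]
ft_force: [0.2, 0.7, -0.9]
finger_gap: 0.0435
grip_force: 0.0
[ 0.55024758 -0.34420893  0.06254953] [ 0.02 -0.52]
[ 0.4297 -0.3867] [ 0.4811 -0.3754] tool [-99.  24.  50.]
[ 0.4197 -0.3354] [ 0.4811 -0.3754] tool [-100.   -3.   50.]
hopper [  59.2 -335.7 -117.5]
```

View pics/h2.png

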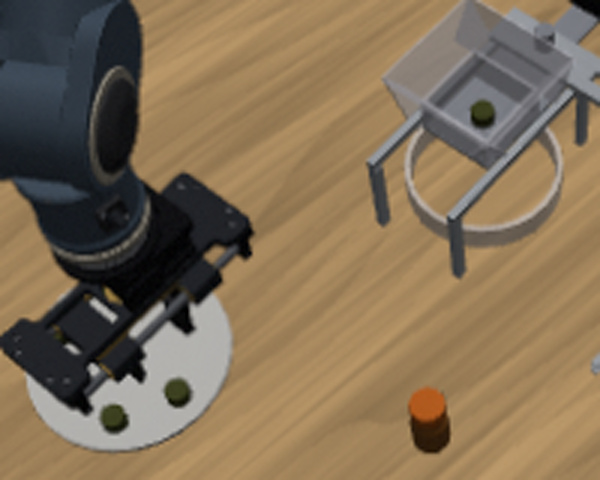

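One puck lies in the hopper at crop (482,112). The gripper is over the next puck at (178,390).

```bash
( python3 -m pendant '[{"rx":0,"ry":0,"rz":0,"dx":0,"dy":0,"dz":50,"grip":0},{"rx":0,"ry":0,"rz":0,"dx":0,"dy":0,"dz":86,"grip":0},{"rx":0,"ry":0,"rz":0,"dx":0,"dy":0,"dz":86,"grip":0},{"rx":0,"ry":0,"rz":0,"dx":0,"dy":0,"dz":86,"grip":0}]'
python3 -m pendant '[{"rx":0,"ry":0,"rz":0,"dx":0,"dy":0,"dz":2,"grip":0},{"rx":0,"ry":0,"rz":0,"dx":0,"dy":0,"dz":2,"grip":0}]'
python3 -m pendant '[{"rx":0,"ry":0,"rz":0,"dx":0,"dy":0,"dz":2,"grip":0},{"rx":0,"ry":0,"rz":0,"dx":0,"dy":0,"dz":2,"grip":0}]' ) | grep -E "pos|ft"
```

```text
eef_pos: [0.552, -0.3446, -0.0212]
ft_force: [-0.6, -0.6, 0.9]
eef_pos: [0.5517, -0.3449, -0.0233]
ft_force: [0.4, 0.4, -0.2]
eef_pos: [0.5504, -0.344, -0.0273]
ft_force: [-0.2, 0.5, -0.5]
```

```bash
( python3 -m pendant '[{"rx":0,"ry":0,"rz":0,"dx":-1,"dy":0,"dz":2,"grip":0},{"rx":0,"ry":0,"rz":0,"dx":-1,"dy":0,"dz":2,"grip":0},{"rx":0,"ry":0,"rz":0,"dx":-1,"dy":0,"dz":2,"grip":0}]'
python3 -m pendant '[{"rx":0,"ry":0,"rz":0,"dx":0,"dy":0,"dz":2,"grip":0},{"rx":0,"ry":0,"rz":0,"dx":0,"dy":0,"dz":2,"grip":0},{"rx":0,"ry":0,"rz":0,"dx":0,"dy":0,"dz":2,"grip":0}]' ) | grep -E "pos|ft"
```

```text
eef_pos: [0.5504, -0.3441, -0.0279]
ft_force: [-1.2, 2.8, 10.6]
eef_pos: [0.5504, -0.3441, -0.028]
ft_force: [-4.6, 6.1, 22.4]
```

Contact at reported z ≈ -0.0277 on the 10 mm tray, so the true tip is 38 mm above the reported TCP. I'll work with that offset.

```bash
( python3 -m pendant '[{"rx":0,"ry":0,"rz":0,"dx":0,"dy":0,"dz":-5,"grip":0},{"rx":0,"ry":0,"rz":0,"dx":0,"dy":0,"dz":-5,"grip":-1},{"rx":0,"ry":0,"rz":0,"dx":0,"dy":0,"dz":-5,"grip":-1},{"rx":0,"ry":0,"rz":0,"dx":0,"dy":0,"dz":-5,"grip":-1},{"rx":0,"ry":0,"rz":0,"dx":0,"dy":0,"dz":-5,"grip":-1},{"rx":0,"ry":0,"rz":0,"dx":0,"dy":0,"dz":-5,"grip":-1},{"rx":0,"ry":0,"rz":0,"dx":0,"dy":0,"dz":-55,"grip":-1},{"rx":0,"ry":0,"rz":0,"dx":0,"dy":0,"dz":-105,"grip":-1},{"rx":0,"ry":0,"rz":0,"dx":0,"dy":0,"dz":-155,"grip":-1},{"rx":0,"ry":0,"rz":0,"dx":0,"dy":0,"dz":-205,"grip":-1},{"rx":0,"ry":0,"rz":0,"dx":0,"dy":0,"dz":-232,"grip":-1},{"rx":0,"ry":0,"rz":0,"dx":0,"dy":0,"dz":-232,"grip":-1}]'
python3 -m pendant '[{"rx":0,"ry":0,"rz":0,"dx":74,"dy":-348,"dz":0,"grip":-1},{"rx":0,"ry":0,"rz":0,"dx":74,"dy":-348,"dz":0,"grip":-1},{"rx":0,"ry":0,"rz":0,"dx":74,"dy":-348,"dz":0,"grip":-1},{"rx":0,"ry":0,"rz":0,"dx":74,"dy":-348,"dz":0,"grip":-1},{"rx":0,"ry":0,"rz":0,"dx":74,"dy":-348,"dz":0,"grip":-1},{"rx":0,"ry":0,"rz":0,"dx":74,"dy":-348,"dz":0,"grip":-1},{"rx":0,"ry":0,"rz":0,"dx":74,"dy":-348,"dz":0,"grip":-1},{"rx":0,"ry":0,"rz":0,"dx":74,"dy":-348,"dz":0,"grip":-1},{"rx":0,"ry":0,"rz":0,"dx":74,"dy":-348,"dz":0,"grip":-1},{"rx":0,"ry":0,"rz":0,"dx":74,"dy":-348,"dz":0,"grip":-1}]'
python3 -m pendant '[{"rx":0,"ry":0,"rz":0,"dx":0,"dy":0,"dz":50,"grip":-1},{"rx":0,"ry":0,"rz":0,"dx":0,"dy":0,"dz":50,"grip":-1},{"rx":0,"ry":0,"rz":0,"dx":0,"dy":0,"dz":50,"grip":-1},{"rx":0,"ry":0,"rz":0,"dx":0,"dy":0,"dz":50,"grip":0},{"rx":0,"ry":0,"rz":0,"dx":0,"dy":0,"dz":50,"grip":0},{"rx":0,"ry":0,"rz":0,"dx":0,"dy":0,"dz":50,"grip":0},{"rx":0,"ry":0,"rz":0,"dx":0,"dy":0,"dz":0,"grip":0},{"rx":0,"ry":0,"rz":0,"dx":0,"dy":0,"dz":0,"grip":0},{"rx":0,"ry":0,"rz":0,"dx":0,"dy":0,"dz":0,"grip":0}]' ) | grep -E "pos|ft|gap|grip"
sed -i 's/e\[2\]=.013/e[2]=-.026/' puck.py; python3 puck.py
```

```text
eef_pos: [0.551, -0.3463, 0.2051]
ft_force: [-0.2, -0.2, -0.1]
finger_gap: 0.0211
grip_force: 30.0
eef_pos: [0.574, 0.0091, 0.1994]
ft_force: [-0.6, -1.2, -0.2]
finger_gap: 0.0211
grip_force: 30.0
eef_pos: [0.5758, 0.0107, 0.2019]
ft_force: [-0.5, -0.4, -1.4]
finger_gap: 0.043
grip_force: 0.0
[0.57422214 0.01104426 0.19984115] [-0.69 -1.25]
[ 0.5304 -0.3969] [ 0.5313 -0.3983] tool [-99. 399. 226.]
[ 0.4627 -0.2908] [ 0.4623 -0.2919] tool [-152.  284.  226.]
[ 0.4297 -0.3867] [ 0.4304 -0.3883] tool [-197.  375.  226.]
[ 0.4233 -0.3309] [ 0.4231 -0.3319] tool [-197.  319.  226.]
hopper [-13.1  13.   19.8]
```

```bash
( python3 -m pendant '[{"rx":0,"ry":0,"rz":0,"dx":-99,"dy":399,"dz":0,"grip":0},{"rx":0,"ry":0,"rz":0,"dx":-99,"dy":399,"dz":0,"grip":0},{"rx":0,"ry":0,"rz":0,"dx":-99,"dy":399,"dz":0,"grip":0},{"rx":0,"ry":0,"rz":0,"dx":-99,"dy":399,"dz":0,"grip":0},{"rx":0,"ry":0,"rz":0,"dx":-99,"dy":399,"dz":0,"grip":0},{"rx":0,"ry":0,"rz":0,"dx":-99,"dy":399,"dz":0,"grip":0},{"rx":0,"ry":0,"rz":0,"dx":-99,"dy":399,"dz":0,"grip":0},{"rx":0,"ry":0,"rz":0,"dx":-99,"dy":399,"dz":0,"grip":0},{"rx":0,"ry":0,"rz":0,"dx":-99,"dy":399,"dz":0,"grip":0},{"rx":0,"ry":0,"rz":0,"dx":-99,"dy":399,"dz":0,"grip":0}]'
python3 -m pendant '[{"rx":0,"ry":0,"rz":0,"dx":0,"dy":0,"dz":150,"grip":0},{"rx":0,"ry":0,"rz":0,"dx":0,"dy":0,"dz":150,"grip":0},{"rx":0,"ry":0,"rz":0,"dx":0,"dy":0,"dz":150,"grip":0},{"rx":0,"ry":0,"rz":0,"dx":0,"dy":0,"dz":195,"grip":0},{"rx":0,"ry":0,"rz":0,"dx":0,"dy":0,"dz":225,"grip":0},{"rx":0,"ry":0,"rz":0,"dx":0,"dy":0,"dz":225,"grip":0},{"rx":0,"ry":0,"rz":0,"dx":0,"dy":0,"dz":225,"grip":0},{"rx":0,"ry":0,"rz":0,"dx":0,"dy":0,"dz":225,"grip":-1},{"rx":0,"ry":0,"rz":0,"dx":0,"dy":0,"dz":225,"grip":-1},{"rx":0,"ry":0,"rz":0,"dx":0,"dy":0,"dz":225,"grip":-1},{"rx":0,"ry":0,"rz":0,"dx":0,"dy":0,"dz":225,"grip":-1},{"rx":0,"ry":0,"rz":0,"dx":0,"dy":0,"dz":225,"grip":-1}]'
python3 -m pendant '[{"rx":0,"ry":0,"rz":0,"dx":0,"dy":0,"dz":-50,"grip":-1},{"rx":0,"ry":0,"rz":0,"dx":0,"dy":0,"dz":-100,"grip":-1},{"rx":0,"ry":0,"rz":0,"dx":0,"dy":0,"dz":-150,"grip":-1},{"rx":0,"ry":0,"rz":0,"dx":0,"dy":0,"dz":-200,"grip":-1},{"rx":0,"ry":0,"rz":0,"dx":0,"dy":0,"dz":-225,"grip":-1},{"rx":0,"ry":0,"rz":0,"dx":0,"dy":0,"dz":-225,"grip":-1}]'
python3 -m pendant '[{"rx":0,"ry":0,"rz":0,"dx":101,"dy":-372,"dz":0,"grip":-1},{"rx":0,"ry":0,"rz":0,"dx":101,"dy":-372,"dz":0,"grip":-1},{"rx":0,"ry":0,"rz":0,"dx":101,"dy":-372,"dz":0,"grip":-1},{"rx":0,"ry":0,"rz":0,"dx":101,"dy":-372,"dz":0,"grip":-1},{"rx":0,"ry":0,"rz":0,"dx":101,"dy":-372,"dz":0,"grip":-1},{"rx":0,"ry":0,"rz":0,"dx":101,"dy":-372,"dz":0,"grip":-1},{"rx":0,"ry":0,"rz":0,"dx":101,"dy":-372,"dz":0,"grip":-1},{"rx":0,"ry":0,"rz":0,"dx":101,"dy":-372,"dz":0,"grip":-1},{"rx":0,"ry":0,"rz":0,"dx":101,"dy":-372,"dz":0,"grip":-1},{"rx":0,"ry":0,"rz":0,"dx":101,"dy":-372,"dz":0,"grip":-1}]'
python3 -m pendant '[{"rx":0,"ry":0,"rz":0,"dx":0,"dy":0,"dz":50,"grip":-1},{"rx":0,"ry":0,"rz":0,"dx":0,"dy":0,"dz":50,"grip":-1},{"rx":0,"ry":0,"rz":0,"dx":0,"dy":0,"dz":50,"grip":-1},{"rx":0,"ry":0,"rz":0,"dx":0,"dy":0,"dz":50,"grip":0},{"rx":0,"ry":0,"rz":0,"dx":0,"dy":0,"dz":50,"grip":0},{"rx":0,"ry":0,"rz":0,"dx":0,"dy":0,"dz":50,"grip":0},{"rx":0,"ry":0,"rz":0,"dx":0,"dy":0,"dz":0,"grip":0},{"rx":0,"ry":0,"rz":0,"dx":0,"dy":0,"dz":0,"grip":0},{"rx":0,"ry":0,"rz":0,"dx":0,"dy":0,"dz":0,"grip":0}]' ) | grep -E "pos|ft|gap|grip"
python3 puck.py
```

```text
eef_pos: [0.5291, -0.4005, 0.1989]
ft_force: [0.1, 0.4, 0.2]
finger_gap: 0.0435
grip_force: 0.0
eef_pos: [0.5313, -0.3979, -0.0249]
ft_force: [0.3, 0.8, -0.2]
finger_gap: 0.021
grip_force: 30.0
eef_pos: [0.5329, -0.4004, 0.2052]
ft_force: [-0.5, 0.0, -0.1]
finger_gap: 0.0208
grip_force: 30.0
eef_pos: [0.5796, -0.0148, 0.1989]
ft_force: [-1.3, -0.3, -1.5]
finger_gap: 0.021
grip_force: 30.0
eef_pos: [0.5814, -0.0158, 0.2019]
ft_force: [-0.8, 0.5, -0.2]
finger_gap: 0.0433
grip_force: 0.0
[ 0.57991725 -0.01545844  0.19985376] [-0.66 -1.18]
[ 0.4627 -0.2908] [ 0.4623 -0.2919] tool [-154.  257.  226.]
[ 0.4297 -0.3867] [ 0.4304 -0.3883] tool [-199.  348.  226.]
[ 0.4232 -0.3312] [ 0.4231 -0.3319] tool [-199.  292.  226.]
hopper [-15.1 -14.1  19.9]
```

```bash
( python3 -m pendant '[{"rx":0,"ry":0,"rz":0,"dx":-154,"dy":257,"dz":0,"grip":0},{"rx":0,"ry":0,"rz":0,"dx":-154,"dy":257,"dz":0,"grip":0},{"rx":0,"ry":0,"rz":0,"dx":-154,"dy":257,"dz":0,"grip":0},{"rx":0,"ry":0,"rz":0,"dx":-154,"dy":257,"dz":0,"grip":0},{"rx":0,"ry":0,"rz":0,"dx":-154,"dy":257,"dz":0,"grip":0},{"rx":0,"ry":0,"rz":0,"dx":-154,"dy":257,"dz":0,"grip":0},{"rx":0,"ry":0,"rz":0,"dx":-154,"dy":257,"dz":0,"grip":0},{"rx":0,"ry":0,"rz":0,"dx":-154,"dy":257,"dz":0,"grip":0},{"rx":0,"ry":0,"rz":0,"dx":-154,"dy":257,"dz":0,"grip":0}]'
python3 -m pendant '[{"rx":0,"ry":0,"rz":0,"dx":0,"dy":0,"dz":150,"grip":0},{"rx":0,"ry":0,"rz":0,"dx":0,"dy":0,"dz":150,"grip":0},{"rx":0,"ry":0,"rz":0,"dx":0,"dy":0,"dz":150,"grip":0},{"rx":0,"ry":0,"rz":0,"dx":0,"dy":0,"dz":195,"grip":0},{"rx":0,"ry":0,"rz":0,"dx":0,"dy":0,"dz":225,"grip":0},{"rx":0,"ry":0,"rz":0,"dx":0,"dy":0,"dz":225,"grip":0},{"rx":0,"ry":0,"rz":0,"dx":0,"dy":0,"dz":225,"grip":0},{"rx":0,"ry":0,"rz":0,"dx":0,"dy":0,"dz":225,"grip":-1},{"rx":0,"ry":0,"rz":0,"dx":0,"dy":0,"dz":225,"grip":-1},{"rx":0,"ry":0,"rz":0,"dx":0,"dy":0,"dz":225,"grip":-1},{"rx":0,"ry":0,"rz":0,"dx":0,"dy":0,"dz":225,"grip":-1},{"rx":0,"ry":0,"rz":0,"dx":0,"dy":0,"dz":225,"grip":-1}]'
python3 -m pendant '[{"rx":0,"ry":0,"rz":0,"dx":0,"dy":0,"dz":-50,"grip":-1},{"rx":0,"ry":0,"rz":0,"dx":0,"dy":0,"dz":-100,"grip":-1},{"rx":0,"ry":0,"rz":0,"dx":0,"dy":0,"dz":-150,"grip":-1},{"rx":0,"ry":0,"rz":0,"dx":0,"dy":0,"dz":-200,"grip":-1},{"rx":0,"ry":0,"rz":0,"dx":0,"dy":0,"dz":-225,"grip":-1},{"rx":0,"ry":0,"rz":0,"dx":0,"dy":0,"dz":-225,"grip":-1}]'
python3 -m pendant '[{"rx":0,"ry":0,"rz":0,"dx":124,"dy":-285,"dz":0,"grip":-1},{"rx":0,"ry":0,"rz":0,"dx":124,"dy":-285,"dz":0,"grip":-1},{"rx":0,"ry":0,"rz":0,"dx":124,"dy":-285,"dz":0,"grip":-1},{"rx":0,"ry":0,"rz":0,"dx":124,"dy":-285,"dz":0,"grip":-1},{"rx":0,"ry":0,"rz":0,"dx":124,"dy":-285,"dz":0,"grip":-1},{"rx":0,"ry":0,"rz":0,"dx":124,"dy":-285,"dz":0,"grip":-1},{"rx":0,"ry":0,"rz":0,"dx":124,"dy":-285,"dz":0,"grip":-1},{"rx":0,"ry":0,"rz":0,"dx":124,"dy":-285,"dz":0,"grip":-1},{"rx":0,"ry":0,"rz":0,"dx":124,"dy":-285,"dz":0,"grip":-1},{"rx":0,"ry":0,"rz":0,"dx":124,"dy":-285,"dz":0,"grip":-1}]'
python3 -m pendant '[{"rx":0,"ry":0,"rz":0,"dx":0,"dy":0,"dz":50,"grip":-1},{"rx":0,"ry":0,"rz":0,"dx":0,"dy":0,"dz":50,"grip":-1},{"rx":0,"ry":0,"rz":0,"dx":0,"dy":0,"dz":50,"grip":-1},{"rx":0,"ry":0,"rz":0,"dx":0,"dy":0,"dz":50,"grip":0},{"rx":0,"ry":0,"rz":0,"dx":0,"dy":0,"dz":50,"grip":0},{"rx":0,"ry":0,"rz":0,"dx":0,"dy":0,"dz":50,"grip":0},{"rx":0,"ry":0,"rz":0,"dx":0,"dy":0,"dz":0,"grip":0},{"rx":0,"ry":0,"rz":0,"dx":0,"dy":0,"dz":0,"grip":0},{"rx":0,"ry":0,"rz":0,"dx":0,"dy":0,"dz":0,"grip":0}]' ) | grep -E "pos|ft|gap|grip"
python3 puck.py
```

```text
eef_pos: [0.4635, -0.2898, 0.1993]
ft_force: [-0.2, 0.1, 0.1]
finger_gap: 0.0434
grip_force: 0.0
eef_pos: [0.4631, -0.2913, -0.0248]
ft_force: [1.3, -0.5, -0.5]
finger_gap: 0.0208
grip_force: 30.0
eef_pos: [0.4651, -0.2932, 0.2041]
ft_force: [0.2, -0.9, -0.5]
finger_gap: 0.0208
grip_force: 30.0
eef_pos: [0.546, 0.0053, 0.1999]
ft_force: [0.3, 0.4, -0.3]
finger_gap: 0.0205
grip_force: 30.0
eef_pos: [0.5479, 0.008, 0.2018]
ft_force: [-1.0, 0.9, 0.1]
finger_gap: 0.043
grip_force: 0.0
[0.54634598 0.00818424 0.19985285] [-0.76 -1.25]
[ 0.4297 -0.3867] [ 0.4304 -0.3883] tool [-169.  376.  226.]
[ 0.4231 -0.3308] [ 0.4231 -0.3319] tool [-169.  319.  226.]
hopper [14.9 14.  19.8]
```

```bash
( python3 -m pendant '[{"rx":0,"ry":0,"rz":0,"dx":-169,"dy":376,"dz":0,"grip":0},{"rx":0,"ry":0,"rz":0,"dx":-169,"dy":376,"dz":0,"grip":0},{"rx":0,"ry":0,"rz":0,"dx":-169,"dy":376,"dz":0,"grip":0},{"rx":0,"ry":0,"rz":0,"dx":-169,"dy":376,"dz":0,"grip":0},{"rx":0,"ry":0,"rz":0,"dx":-169,"dy":376,"dz":0,"grip":0},{"rx":0,"ry":0,"rz":0,"dx":-169,"dy":376,"dz":0,"grip":0},{"rx":0,"ry":0,"rz":0,"dx":-169,"dy":376,"dz":0,"grip":0},{"rx":0,"ry":0,"rz":0,"dx":-169,"dy":376,"dz":0,"grip":0},{"rx":0,"ry":0,"rz":0,"dx":-169,"dy":376,"dz":0,"grip":0},{"rx":0,"ry":0,"rz":0,"dx":-169,"dy":376,"dz":0,"grip":0},{"rx":0,"ry":0,"rz":0,"dx":-169,"dy":376,"dz":0,"grip":0}]'
python3 -m pendant '[{"rx":0,"ry":0,"rz":0,"dx":0,"dy":0,"dz":150,"grip":0},{"rx":0,"ry":0,"rz":0,"dx":0,"dy":0,"dz":150,"grip":0},{"rx":0,"ry":0,"rz":0,"dx":0,"dy":0,"dz":150,"grip":0},{"rx":0,"ry":0,"rz":0,"dx":0,"dy":0,"dz":195,"grip":0},{"rx":0,"ry":0,"rz":0,"dx":0,"dy":0,"dz":225,"grip":0},{"rx":0,"ry":0,"rz":0,"dx":0,"dy":0,"dz":225,"grip":0},{"rx":0,"ry":0,"rz":0,"dx":0,"dy":0,"dz":225,"grip":0},{"rx":0,"ry":0,"rz":0,"dx":0,"dy":0,"dz":225,"grip":-1},{"rx":0,"ry":0,"rz":0,"dx":0,"dy":0,"dz":225,"grip":-1},{"rx":0,"ry":0,"rz":0,"dx":0,"dy":0,"dz":225,"grip":-1},{"rx":0,"ry":0,"rz":0,"dx":0,"dy":0,"dz":225,"grip":-1},{"rx":0,"ry":0,"rz":0,"dx":0,"dy":0,"dz":225,"grip":-1}]'
python3 -m pendant '[{"rx":0,"ry":0,"rz":0,"dx":0,"dy":0,"dz":-50,"grip":-1},{"rx":0,"ry":0,"rz":0,"dx":0,"dy":0,"dz":-100,"grip":-1},{"rx":0,"ry":0,"rz":0,"dx":0,"dy":0,"dz":-150,"grip":-1},{"rx":0,"ry":0,"rz":0,"dx":0,"dy":0,"dz":-200,"grip":-1},{"rx":0,"ry":0,"rz":0,"dx":0,"dy":0,"dz":-225,"grip":-1},{"rx":0,"ry":0,"rz":0,"dx":0,"dy":0,"dz":-225,"grip":-1}]'
python3 -m pendant '[{"rx":0,"ry":0,"rz":0,"dx":169,"dy":-348,"dz":0,"grip":-1},{"rx":0,"ry":0,"rz":0,"dx":169,"dy":-348,"dz":0,"grip":-1},{"rx":0,"ry":0,"rz":0,"dx":169,"dy":-348,"dz":0,"grip":-1},{"rx":0,"ry":0,"rz":0,"dx":169,"dy":-348,"dz":0,"grip":-1},{"rx":0,"ry":0,"rz":0,"dx":169,"dy":-348,"dz":0,"grip":-1},{"rx":0,"ry":0,"rz":0,"dx":169,"dy":-348,"dz":0,"grip":-1},{"rx":0,"ry":0,"rz":0,"dx":169,"dy":-348,"dz":0,"grip":-1},{"rx":0,"ry":0,"rz":0,"dx":169,"dy":-348,"dz":0,"grip":-1},{"rx":0,"ry":0,"rz":0,"dx":169,"dy":-348,"dz":0,"grip":-1},{"rx":0,"ry":0,"rz":0,"dx":169,"dy":-348,"dz":0,"grip":-1}]'
python3 -m pendant '[{"rx":0,"ry":0,"rz":0,"dx":0,"dy":0,"dz":50,"grip":-1},{"rx":0,"ry":0,"rz":0,"dx":0,"dy":0,"dz":50,"grip":-1},{"rx":0,"ry":0,"rz":0,"dx":0,"dy":0,"dz":50,"grip":-1},{"rx":0,"ry":0,"rz":0,"dx":0,"dy":0,"dz":50,"grip":0},{"rx":0,"ry":0,"rz":0,"dx":0,"dy":0,"dz":50,"grip":0},{"rx":0,"ry":0,"rz":0,"dx":0,"dy":0,"dz":50,"grip":0},{"rx":0,"ry":0,"rz":0,"dx":0,"dy":0,"dz":0,"grip":0},{"rx":0,"ry":0,"rz":0,"dx":0,"dy":0,"dz":0,"grip":0},{"rx":0,"ry":0,"rz":0,"dx":0,"dy":0,"dz":0,"grip":0}]' ) | grep -E "pos|ft|gap|grip"
python3 puck.py
```

```text
eef_pos: [0.4315, -0.3859, 0.1991]
ft_force: [0.6, 0.5, -0.1]
finger_gap: 0.0434
grip_force: 0.0
eef_pos: [0.4311, -0.3875, -0.0248]
ft_force: [-0.3, 1.2, 1.3]
finger_gap: 0.0205
grip_force: 30.0
eef_pos: [0.4325, -0.39, 0.2043]
ft_force: [-1.1, 1.0, 0.2]
finger_gap: 0.021
grip_force: 30.0
eef_pos: [0.5499, -0.0191, 0.1989]
ft_force: [-0.3, -0.1, -0.4]
finger_gap: 0.0214
grip_force: 30.0
eef_pos: [0.5517, -0.0199, 0.2018]
ft_force: [0.0, -0.1, -0.1]
finger_gap: 0.0435
grip_force: 0.0
[ 0.55019532 -0.01956218  0.19983987] [-0.74 -1.18]
[ 0.4231 -0.3308] [ 0.4233 -0.332 ] tool [-169.  292.  226.]
hopper [ 14.9 -14.   19.8]
```

```bash
( python3 -m pendant '[{"rx":0,"ry":0,"rz":0,"dx":-169,"dy":292,"dz":0,"grip":0},{"rx":0,"ry":0,"rz":0,"dx":-169,"dy":292,"dz":0,"grip":0},{"rx":0,"ry":0,"rz":0,"dx":-169,"dy":292,"dz":0,"grip":0},{"rx":0,"ry":0,"rz":0,"dx":-169,"dy":292,"dz":0,"grip":0},{"rx":0,"ry":0,"rz":0,"dx":-169,"dy":292,"dz":0,"grip":0},{"rx":0,"ry":0,"rz":0,"dx":-169,"dy":292,"dz":0,"grip":0},{"rx":0,"ry":0,"rz":0,"dx":-169,"dy":292,"dz":0,"grip":0},{"rx":0,"ry":0,"rz":0,"dx":-169,"dy":292,"dz":0,"grip":0},{"rx":0,"ry":0,"rz":0,"dx":-169,"dy":292,"dz":0,"grip":0},{"rx":0,"ry":0,"rz":0,"dx":-169,"dy":292,"dz":0,"grip":0}]'
python3 -m pendant '[{"rx":0,"ry":0,"rz":0,"dx":0,"dy":0,"dz":150,"grip":0},{"rx":0,"ry":0,"rz":0,"dx":0,"dy":0,"dz":150,"grip":0},{"rx":0,"ry":0,"rz":0,"dx":0,"dy":0,"dz":150,"grip":0},{"rx":0,"ry":0,"rz":0,"dx":0,"dy":0,"dz":195,"grip":0},{"rx":0,"ry":0,"rz":0,"dx":0,"dy":0,"dz":225,"grip":0},{"rx":0,"ry":0,"rz":0,"dx":0,"dy":0,"dz":225,"grip":0},{"rx":0,"ry":0,"rz":0,"dx":0,"dy":0,"dz":225,"grip":0},{"rx":0,"ry":0,"rz":0,"dx":0,"dy":0,"dz":225,"grip":-1},{"rx":0,"ry":0,"rz":0,"dx":0,"dy":0,"dz":225,"grip":-1},{"rx":0,"ry":0,"rz":0,"dx":0,"dy":0,"dz":225,"grip":-1},{"rx":0,"ry":0,"rz":0,"dx":0,"dy":0,"dz":225,"grip":-1},{"rx":0,"ry":0,"rz":0,"dx":0,"dy":0,"dz":225,"grip":-1}]'
python3 -m pendant '[{"rx":0,"ry":0,"rz":0,"dx":0,"dy":0,"dz":-50,"grip":-1},{"rx":0,"ry":0,"rz":0,"dx":0,"dy":0,"dz":-100,"grip":-1},{"rx":0,"ry":0,"rz":0,"dx":0,"dy":0,"dz":-150,"grip":-1},{"rx":0,"ry":0,"rz":0,"dx":0,"dy":0,"dz":-200,"grip":-1},{"rx":0,"ry":0,"rz":0,"dx":0,"dy":0,"dz":-225,"grip":-1},{"rx":0,"ry":0,"rz":0,"dx":0,"dy":0,"dz":-225,"grip":-1}]'
python3 -m pendant '[{"rx":0,"ry":0,"rz":0,"dx":184,"dy":-306,"dz":0,"grip":-1},{"rx":0,"ry":0,"rz":0,"dx":184,"dy":-306,"dz":0,"grip":-1},{"rx":0,"ry":0,"rz":0,"dx":184,"dy":-306,"dz":0,"grip":-1},{"rx":0,"ry":0,"rz":0,"dx":184,"dy":-306,"dz":0,"grip":-1},{"rx":0,"ry":0,"rz":0,"dx":184,"dy":-306,"dz":0,"grip":-1},{"rx":0,"ry":0,"rz":0,"dx":184,"dy":-306,"dz":0,"grip":-1},{"rx":0,"ry":0,"rz":0,"dx":184,"dy":-306,"dz":0,"grip":-1},{"rx":0,"ry":0,"rz":0,"dx":184,"dy":-306,"dz":0,"grip":-1},{"rx":0,"ry":0,"rz":0,"dx":184,"dy":-306,"dz":0,"grip":-1},{"rx":0,"ry":0,"rz":0,"dx":184,"dy":-306,"dz":0,"grip":-1}]'
python3 -m pendant '[{"rx":0,"ry":0,"rz":0,"dx":0,"dy":0,"dz":50,"grip":-1},{"rx":0,"ry":0,"rz":0,"dx":0,"dy":0,"dz":50,"grip":-1},{"rx":0,"ry":0,"rz":0,"dx":0,"dy":0,"dz":50,"grip":-1},{"rx":0,"ry":0,"rz":0,"dx":0,"dy":0,"dz":50,"grip":0},{"rx":0,"ry":0,"rz":0,"dx":0,"dy":0,"dz":50,"grip":0},{"rx":0,"ry":0,"rz":0,"dx":0,"dy":0,"dz":50,"grip":0},{"rx":0,"ry":0,"rz":0,"dx":0,"dy":0,"dz":0,"grip":0},{"rx":0,"ry":0,"rz":0,"dx":0,"dy":200,"dz":0,"grip":0},{"rx":0,"ry":0,"rz":0,"dx":0,"dy":200,"dz":0,"grip":0},{"rx":0,"ry":0,"rz":0,"dx":0,"dy":200,"dz":0,"grip":0},{"rx":0,"ry":0,"rz":0,"dx":0,"dy":200,"dz":0,"grip":0},{"rx":0,"ry":0,"rz":0,"dx":0,"dy":200,"dz":0,"grip":0}]' ) | grep -E "pos|ft|gap|grip"
python3 - <<'E'
from h import *
c=capture("top");s=capture("scene");q=state();print(q["eef_pos"],q["clock"])
o=np.zeros((590,720,3),np.uint8)
o[:280,:480]=cv2.resize(c["pixels"][175:245,215:335],None,fx=4,fy=4,interpolation=cv2.INTER_CUBIC)
o[280:,:480]=cv2.resize(s["pixels"],(480,300))[:310]
o[:300,480:]=cv2.resize(s["pixels"][150:200,285:325],None,fx=6,fy=6,interpolation=cv2.INTER_CUBIC)
cv2.imwrite("pics/h3.png",o)
th=np.radians(7.79);R=np.array([[np.cos(th),-np.sin(th)],[np.sin(th),np.cos(th)]])
pin=np.r_[np.array([.5631,-.0036])+R@[0,.092],.20];print("above pin",tool(pin))
y=np.array([np.sin(th),-np.cos(th),0]);G=np.c_[np.cross(y,[0,0,-1]),y,[0,0,-1]]
print(np.degrees(Rn.from_matrix(Rn.from_rotvec(q["ee_rot"]).as_matrix().T@G).as_rotvec()))
E
```

```text
eef_pos: [0.4238, -0.3306, 0.1993]
ft_force: [-0.2, 0.1, 0.3]
finger_gap: 0.0432
grip_force: 0.0
eef_pos: [0.4234, -0.332, -0.0248]
ft_force: [-0.8, 0.7, 0.8]
finger_gap: 0.0212
grip_force: 30.0
eef_pos: [0.4251, -0.3342, 0.2039]
ft_force: [-0.0, 0.2, -0.0]
finger_gap: 0.0211
grip_force: 30.0
eef_pos: [0.5624, -0.0055, 0.1993]
ft_force: [-0.3, -0.5, -0.5]
finger_gap: 0.0207
grip_force: 30.0
eef_pos: [0.5892, -0.2122, 0.2018]
ft_force: [-1.4, -1.1, 0.6]
finger_gap: 0.0436
grip_force: 0.0
[ 0.59063133 -0.20394144  0.20063119] 39.55Traceback (most recent call last):
  File "<stdin>", line 5, in <module>
ValueError: could not broadcast input array from shape (300,480,3) into shape (310,480,3)
```

```bash
cat > pic.py <<'E'
from h import *
import sys
c=capture("top");s=capture("scene");q=state();print(q["eef_pos"],q["clock"])
o=np.zeros((600,780,3),np.uint8)
o[:280,:480]=cv2.resize(c["pixels"][175:245,215:335],None,fx=4,fy=4,interpolation=cv2.INTER_CUBIC)
o[280:580,:480]=cv2.resize(s["pixels"],(480,300))
o[:300,480:]=cv2.resize(s["pixels"][150:200,285:335],None,fx=6,fy=6,interpolation=cv2.INTER_CUBIC)
o[300:,480:]=cv2.resize(s["pixels"][115:175,328:388],None,fx=5,fy=5,interpolation=cv2.INTER_CUBIC)
cv2.imwrite(sys.argv[1],o)
E
python3 pic.py pics/h3.png
python3 - <<'E'
from h import *
q=state()
th=np.radians(7.79);R=np.array([[np.cos(th),-np.sin(th)],[np.sin(th),np.cos(th)]])
pin=np.r_[np.array([.5631,-.0036])+R@[0,.092],.20];print("above pin",pin,tool(pin))
y=np.array([np.sin(th),-np.cos(th),0]);G=np.c_[np.cross(y,[0,0,-1]),y,[0,0,-1]]
print(np.degrees(Rn.from_matrix(Rn.from_rotvec(q["ee_rot"]).as_matrix().T@G).as_rotvec()))
E
```

```text
[ 0.59142838 -0.20032371  0.20011208] 39.65
above pin [0.55063008 0.08755098 0.2       ] [  -0.32433285 -290.75080183    0.46541363]
[-0.06967934 -0.01735104  0.21248312]
```

View pics/h3.png

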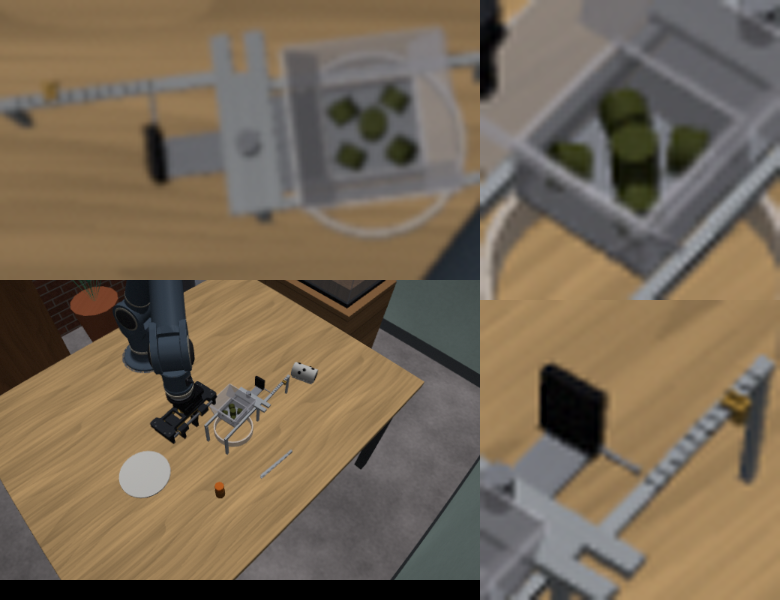

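All six pucks lie in the chute: five in a cross-like layout and one stacked at the centre. The tray is empty, the pin is in its bore, and the bystanders are untouched. Next I'll check the gripper body height against the funnel rim.

Run:
```python
from h import *
s=capture("scene")
th=np.radians(7.79);R=np.array([[np.cos(th),-np.sin(th)],[np.sin(th),np.cos(th)]])
o0=np.array([.5616,-.0036])
for u,v,n in((190,258,"front-left low corner"),(75,175,"left back"),(75,160,"left back top"),(370,85,"right low"),(190,205,"plate")):
    o,d=ray(s,(u+.5)/4-.5+250,(v+.5)/4-.5+90)
    f=lambda p:np.r_[R.T@(p[:2]-o0),p[2]]
    for yy in ((-.095,) if u<200 else (.095,)):
        F0=f(o);F1=f(o+d); k=(yy-F0[1])/(F1[1]-F0[1]); print(n,(F0+k*(F1-F0)).round(3))
```

```text
front-left low corner [ 0.053 -0.095  0.338]
left back [-0.028 -0.095  0.348]
left back top [-0.026 -0.095  0.361]
right low [0.031 0.095 0.3  ]
plate [ 0.056 -0.095  0.384]
```

```bash
( python3 -m pendant '[{"rx":0,"ry":0,"rz":0.2,"dx":0,"dy":-291,"dz":0,"grip":-0.34},{"rx":0,"ry":0,"rz":0.2,"dx":0,"dy":-291,"dz":0,"grip":-0.34},{"rx":0,"ry":0,"rz":0.2,"dx":0,"dy":-291,"dz":0,"grip":-0.34},{"rx":0,"ry":0,"rz":0.2,"dx":0,"dy":-291,"dz":0,"grip":-0.34},{"rx":0,"ry":0,"rz":0.2,"dx":0,"dy":-291,"dz":0,"grip":-0.34},{"rx":0,"ry":0,"rz":0.2,"dx":0,"dy":-291,"dz":0,"grip":-0.34},{"rx":0,"ry":0,"rz":0.2,"dx":0,"dy":-291,"dz":0,"grip":-0.34},{"rx":0,"ry":0,"rz":0.2,"dx":0,"dy":-291,"dz":0,"grip":-0.34},{"rx":0,"ry":0,"rz":0.2,"dx":0,"dy":-291,"dz":0,"grip":-0.34}]'
python3 -m pendant '[{"rx":0,"ry":0,"rz":0,"dx":0,"dy":0,"dz":20,"grip":-0.34},{"rx":0,"ry":0,"rz":0,"dx":0,"dy":0,"dz":40,"grip":-0.34},{"rx":0,"ry":0,"rz":0,"dx":0,"dy":0,"dz":50,"grip":-0.34},{"rx":0,"ry":0,"rz":0,"dx":0,"dy":0,"dz":50,"grip":-0.34},{"rx":0,"ry":0,"rz":0,"dx":0,"dy":0,"dz":50,"grip":-0.34}]' ) | grep -E "pos|rot|ft|gap|grip"
python3 - <<'E'
from h import *
q=state();print(q["eef_pos"],tool([.5503,.0876,.080]))
s=capture("scene");cv2.imwrite("pics/p1.png",cv2.resize(s["pixels"][110:190,290:390],None,fx=6,fy=6,interpolation=cv2.INTER_CUBIC))
E
```

```text
eef_pos: [0.5509, 0.0858, 0.2004]
ee_rot: [3.134, 0.21, 0.001]
ft_force: [-0.4, -0.3, -0.6]
finger_gap: 0.0285
grip_force: 0.0
eef_pos: [0.5516, 0.0854, 0.1507]
ee_rot: [3.135, 0.208, 0.001]
ft_force: [0.1, -0.1, -0.0]
finger_gap: 0.0288
grip_force: 0.0
[0.55162817 0.08535294 0.15069824] [-1.07987844 -2.41663185 70.69687577]
```

View pics/p1.png

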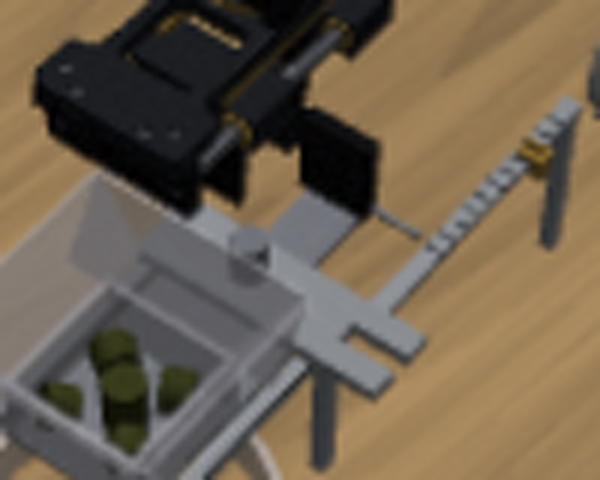

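Pin head at crop (249,250) stands between and below the fingers at (235,195) and (290,140). Descending to grip the head.

```bash
( python3 -m pendant '[{"rx":0,"ry":0,"rz":0,"dx":-1,"dy":-2.4,"dz":0,"grip":-0.34},{"rx":0,"ry":0,"rz":0,"dx":-1,"dy":-2.4,"dz":15,"grip":-0.34},{"rx":0,"ry":0,"rz":0,"dx":-1,"dy":-2.4,"dz":30,"grip":-0.34},{"rx":0,"ry":0,"rz":0,"dx":-1,"dy":-2.4,"dz":45,"grip":-0.34},{"rx":0,"ry":0,"rz":0,"dx":-1,"dy":-2.4,"dz":60,"grip":-0.34},{"rx":0,"ry":0,"rz":0,"dx":-1,"dy":-2.4,"dz":70,"grip":-0.34},{"rx":0,"ry":0,"rz":0,"dx":-1,"dy":-2.4,"dz":70,"grip":-0.34},{"rx":0,"ry":0,"rz":0,"dx":-1,"dy":-2.4,"dz":70,"grip":-0.34}]'
python3 -m pendant '[{"rx":0,"ry":0,"rz":0,"dx":0,"dy":0,"dz":0,"grip":-1},{"rx":0,"ry":0,"rz":0,"dx":0,"dy":0,"dz":0,"grip":-1},{"rx":0,"ry":0,"rz":0,"dx":0,"dy":0,"dz":0,"grip":-1},{"rx":0,"ry":0,"rz":0,"dx":0,"dy":0,"dz":0,"grip":-1}]' ) | grep -E "pos|rot|ft|gap|grip"
```

```text
eef_pos: [0.5499, 0.0882, 0.08]
ee_rot: [3.134, 0.21, -0.0]
ft_force: [0.2, -0.2, 0.5]
finger_gap: 0.0284
grip_force: 0.0
eef_pos: [0.5503, 0.0885, 0.0807]
ee_rot: [-3.134, -0.21, -0.002]
ft_force: [-1.0, -0.8, 2.8]
finger_gap: 0.0171
grip_force: 30.0
```

```bash
( python3 -m pendant '[{"rx":0,"ry":0,"rz":0,"dx":0,"dy":0,"dz":-8,"grip":-1},{"rx":0,"ry":0,"rz":0,"dx":0,"dy":0,"dz":-16,"grip":-1},{"rx":0,"ry":0,"rz":0,"dx":0,"dy":0,"dz":-24,"grip":-1},{"rx":0,"ry":0,"rz":0,"dx":0,"dy":0,"dz":-32,"grip":-1},{"rx":0,"ry":0,"rz":0,"dx":0,"dy":0,"dz":-40,"grip":-1},{"rx":0,"ry":0,"rz":0,"dx":0,"dy":0,"dz":-45,"grip":-1},{"rx":0,"ry":0,"rz":0,"dx":0,"dy":0,"dz":-45,"grip":-1},{"rx":0,"ry":0,"rz":0,"dx":0,"dy":0,"dz":-45,"grip":-1}]'
python3 -m pendant '[{"rx":0,"ry":0,"rz":0,"dx":16,"dy":0,"dz":0,"grip":-1},{"rx":0,"ry":0,"rz":0,"dx":32,"dy":0,"dz":0,"grip":-1},{"rx":0,"ry":0,"rz":0,"dx":48,"dy":0,"dz":0,"grip":-1},{"rx":0,"ry":0,"rz":0,"dx":65,"dy":0,"dz":0,"grip":-1},{"rx":0,"ry":0,"rz":0,"dx":65,"dy":0,"dz":0,"grip":-1},{"rx":0,"ry":0,"rz":0,"dx":65,"dy":0,"dz":0,"grip":-1},{"rx":0,"ry":0,"rz":0,"dx":65,"dy":0,"dz":0,"grip":-1}]' ) | grep -E "pos|rot|ft|gap|grip"
python3 - <<'E'
from h import *
th=np.radians(7.79);R=np.array([[np.cos(th),-np.sin(th)],[np.sin(th),np.cos(th)]])
t=np.r_[np.array([.5503,.0885])+R@[.065,0],.125]
q=state();print(q["eef_pos"],q["ee_rot"],tool(t))
E
```

```text
eef_pos: [0.5496, 0.0886, 0.1251]
ee_rot: [-3.134, -0.211, 0.0]
ft_force: [-1.0, 0.3, -1.3]
finger_gap: 0.0173
grip_force: 30.0
eef_pos: [0.6131, 0.0969, 0.1247]
ee_rot: [-3.134, -0.21, 0.002]
ft_force: [0.0, 0.4, 0.2]
finger_gap: 0.017
grip_force: 30.0
[0.61308362 0.09691417 0.12468641] [-3.13448799e+00 -2.09843371e-01  2.42509701e-03] [ 1.6544163  -0.17715162 -0.3160962 ]
```

```bash
( python3 -m pendant '[{"rx":0,"ry":0,"rz":0,"dx":1,"dy":0,"dz":5,"grip":-1},{"rx":0,"ry":0,"rz":0,"dx":1,"dy":0,"dz":10,"grip":-1},{"rx":0,"ry":0,"rz":0,"dx":1,"dy":0,"dz":15,"grip":-1},{"rx":0,"ry":0,"rz":0,"dx":1,"dy":0,"dz":17,"grip":-1},{"rx":0,"ry":0,"rz":0,"dx":1,"dy":0,"dz":17,"grip":-1},{"rx":0,"ry":0,"rz":0,"dx":1,"dy":0,"dz":17,"grip":-1}]'
 ) | grep -E "pos|rot|ft|gap|grip"
```

```text
eef_pos: [0.6152, 0.0973, 0.1081]
ee_rot: [3.135, 0.21, 0.0]
ft_force: [-0.4, -0.3, 0.4]
finger_gap: 0.0169
grip_force: 30.0
```

```bash
( python3 -m pendant '[{"rx":0,"ry":0,"rz":0,"dx":0,"dy":0,"dz":5,"grip":-1},{"rx":0,"ry":0,"rz":0,"dx":0,"dy":0,"dz":10,"grip":-1},{"rx":0,"ry":0,"rz":0,"dx":0,"dy":0,"dz":15,"grip":-1},{"rx":0,"ry":0,"rz":0,"dx":0,"dy":0,"dz":20,"grip":-1},{"rx":0,"ry":0,"rz":0,"dx":0,"dy":0,"dz":24,"grip":-1},{"rx":0,"ry":0,"rz":0,"dx":0,"dy":0,"dz":26.5,"grip":-1},{"rx":0,"ry":0,"rz":0,"dx":0,"dy":0,"dz":26.5,"grip":-1},{"rx":0,"ry":0,"rz":0,"dx":0,"dy":0,"dz":26.5,"grip":-1}]'
 ) | grep -E "pos|rot|ft|gap|grip"
```

```text
eef_pos: [0.6153, 0.0973, 0.0817]
ee_rot: [-3.134, -0.21, -0.0]
ft_force: [-0.1, -0.8, -0.1]
finger_gap: 0.017
grip_force: 30.0
```

```bash
( python3 -m pendant '[{"rx":0,"ry":0,"rz":0,"dx":0,"dy":0,"dz":1,"grip":-1},{"rx":0,"ry":0,"rz":0,"dx":0,"dy":0,"dz":1,"grip":-1}]'
python3 -m pendant '[{"rx":0,"ry":0,"rz":0,"dx":0,"dy":0,"dz":0,"grip":-0.34},{"rx":0,"ry":0,"rz":0,"dx":0,"dy":0,"dz":0,"grip":-0.34},{"rx":0,"ry":0,"rz":0,"dx":0,"dy":0,"dz":0,"grip":-0.34},{"rx":0,"ry":0,"rz":0,"dx":0,"dy":0,"dz":0,"grip":-0.34},{"rx":0,"ry":0,"rz":0,"dx":0,"dy":0,"dz":-20,"grip":-0.34},{"rx":0,"ry":0,"rz":0,"dx":0,"dy":0,"dz":-60,"grip":-0.34},{"rx":0,"ry":0,"rz":0,"dx":0,"dy":0,"dz":-110,"grip":-0.34},{"rx":0,"ry":0,"rz":0,"dx":0,"dy":0,"dz":-120,"grip":-0.34},{"rx":0,"ry":0,"rz":0,"dx":0,"dy":0,"dz":-120,"grip":-0.34}]' ) | grep -E "pos|rot|ft|gap|grip"
python3 - <<'E'
from h import *
th=np.radians(7.79);R=np.array([[np.cos(th),-np.sin(th)],[np.sin(th),np.cos(th)]])
s=capture("scene");im=s["pixels"][110:200,310:400]
q=state();t=np.array([.5629,-.0032])
print(q["eef_pos"],"handle",tool(np.r_[t+R@[0,.160],.2]))
# pin head gray blob near notch: expected projected px
nt=np.r_[t+R@[.065,.092],.136]; print("notch head top px",proj(s,nt))
cv2.imwrite("pics/n1.png",cv2.resize(im,None,fx=6,fy=6,interpolation=cv2.INTER_CUBIC))
E
```

```text
eef_pos: [0.6153, 0.0973, 0.0808]
ee_rot: [-3.134, -0.211, -0.001]
ft_force: [-0.3, -0.7, -0.2]
finger_gap: 0.0173
grip_force: 30.0
eef_pos: [0.6166, 0.0973, 0.2029]
ee_rot: [-3.133, -0.21, -0.007]
ft_force: [0.1, -0.4, -0.4]
finger_gap: 0.0284
grip_force: 0.0
[0.61513167 0.09749735 0.20075953] handle [-65.51212683 -67.20080616   0.76858501]
notch head top px (np.float64(350.7463021522377), np.float64(161.1351293558558))
```

View pics/n1.png

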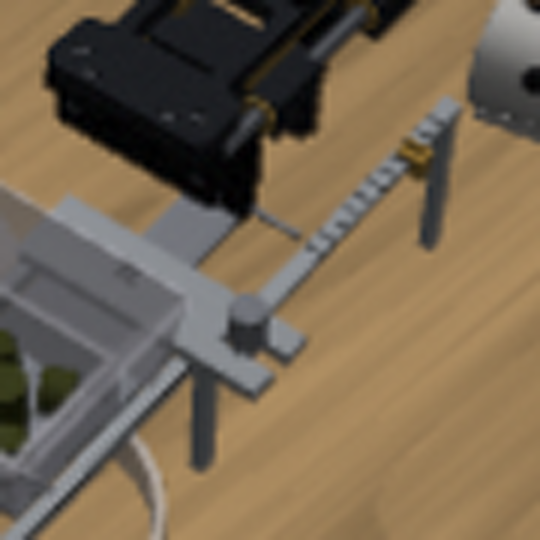

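The pin hangs upright in the notch, head at crop (247,322). Now I'll move over the handle and measure the rider from the first stored pictures.

```bash
( python3 -m pendant '[{"rx":0,"ry":0,"rz":0,"dx":-65.5,"dy":-67,"dz":0,"grip":-0.3},{"rx":0,"ry":0,"rz":0,"dx":-65.5,"dy":-67,"dz":0,"grip":-0.3},{"rx":0,"ry":0,"rz":0,"dx":-65.5,"dy":-67,"dz":0,"grip":-0.3},{"rx":0,"ry":0,"rz":0,"dx":-65.5,"dy":-67,"dz":0,"grip":-0.3},{"rx":0,"ry":0,"rz":0,"dx":-65.5,"dy":-67,"dz":40,"grip":-0.3},{"rx":0,"ry":0,"rz":0,"dx":-65.5,"dy":-67,"dz":40,"grip":-0.3},{"rx":0,"ry":0,"rz":0,"dx":-65.5,"dy":-67,"dz":40,"grip":-0.3}]' ) | grep -E "pos|rot|ft|gap|grip"
cat > rid.py <<'E'
from h import *
th=np.radians(7.79);R=np.array([[np.cos(th),-np.sin(th)],[np.sin(th),np.cos(th)]]);t=np.array([.5631,-.0036])
F=lambda p:((R.T@(p[:2]-t))*1e3).round(1)
cs={n:capture(n) for n in("top","scene")};rays=[]
for n,(x0,x1,y0,y1) in(("top",(215,250,185,210)),("scene",(360,395,125,150))):
    k=cs[n];im=cv2.imread(f"pics/{n}0.png")[y0:y1,x0:x1]; hsv=cv2.cvtColor(im,cv2.COLOR_BGR2HSV).astype(int)
    w=((hsv[...,1]>140)&(hsv[...,2]>70)).astype(np.uint8); N,l,st,ce=cv2.connectedComponentsWithStats(w)
    for i in range(1,N): 
        if st[i,4]>3: print(n,st[i].tolist(),ce[i]+[x0,y0],F(onz(k,*(ce[i]+[x0,y0]),.11)),F(onz(k,*(ce[i]+[x0,y0]),.118)))
q=state();print(q["eef_pos"],"handle",tool(np.r_[t+R@[0,.160],.088]))
E
python3 rid.py
```

```text
eef_pos: [0.5414, 0.1534, 0.1601]
ee_rot: [3.133, 0.207, -0.003]
ft_force: [-0.7, -0.5, -0.3]
finger_gap: 0.0306
grip_force: 0.0
scene [17, 9, 5, 4, 14] [379.07142857 135.14285714] [ 61.4 233.7] [ 64.8 227.5]
[0.54263681 0.15400282 0.16164915] handle [-1.21571129 -1.10826567 73.64670129]
```

```bash
( python3 -m pendant '[{"rx":0,"ry":0,"rz":0,"dx":-1,"dy":-1,"dz":15,"grip":-0.3},{"rx":0,"ry":0,"rz":0,"dx":-1,"dy":-1,"dz":30,"grip":-0.3},{"rx":0,"ry":0,"rz":0,"dx":-1,"dy":-1,"dz":45,"grip":-0.3},{"rx":0,"ry":0,"rz":0,"dx":-1,"dy":-1,"dz":60,"grip":-0.3},{"rx":0,"ry":0,"rz":0,"dx":-1,"dy":-1,"dz":72,"grip":-0.3},{"rx":0,"ry":0,"rz":0,"dx":-1,"dy":-1,"dz":72,"grip":-0.3},{"rx":0,"ry":0,"rz":0,"dx":-1,"dy":-1,"dz":72,"grip":-0.3}]' 
python3 -m pendant '[{"rx":0,"ry":0,"rz":0,"dx":0,"dy":0,"dz":0,"grip":-1},{"rx":0,"ry":0,"rz":0,"dx":0,"dy":0,"dz":0,"grip":-1},{"rx":0,"ry":0,"rz":0,"dx":0,"dy":0,"dz":0,"grip":-1},{"rx":0,"ry":0,"rz":0,"dx":0,"dy":0,"dz":0,"grip":-1},{"rx":0,"ry":0,"rz":0,"dx":0,"dy":0,"dz":0,"grip":-1}]') | grep -E "pos|rot|ft|gap|grip"
python3 - <<'E'
import cv2,numpy as np
from h import *
im=cv2.imread("pics/top0.png")[190:206,218:240].astype(int)
print((im[...,2]-im[...,0]));
E
```

```text
eef_pos: [0.5403, 0.1556, 0.0884]
ee_rot: [3.134, 0.21, -0.0]
ft_force: [-0.1, 0.5, 1.3]
finger_gap: 0.0304
grip_force: 0.0
eef_pos: [0.5407, 0.1549, 0.0891]
ee_rot: [3.134, 0.211, 0.002]
ft_force: [0.1, -2.0, 2.4]
finger_gap: 0.01
grip_force: 30.0
[[57 57 57 56 57 57 57 56 57 57 57 57 57 57 57 57 57 57 57 57 57 56]
 [58 58 59 58 58 59 59 58 58 58 59 58 59 59 58 58 58 58 58 57 58 58]
 [58 58 58 58 59 58 58 59 57 58 58 58 59 58 58 57 57 58 58 58 58 58]
 [58 58 57 58 59 57 58 57 58 58 57 58 57 58 57 56 57 58 57 58 57 58]
 [57 56 57 57 57 57 58 58 59 59 57 56 56 56 56 57 56 56 56 56 55 55]
 [56 57 55 56 57 57 58 61 62 60 55 52 54 55 56 56 55 55 52 50 49 49]
 [57 57 57 57 57 56 59 62 64 59 55 46 48 50 48 47 45 43 37 31 28 26]
 [57 56 54 54 52 52 51 57 64 63 57 36 28 28 25 19 15 14 11  6  5  5]
 [46 43 39 35 32 28 26 38 56 63 57 24  8  5  4  1 -1 -2 -1 -2 -2 -2]
 [15 13 10  9  9  6  6 19 41 49 43 16  0 -2 -2 -1 -1  1  3  4  5 10]
 [-2 -2 -2 -3 -3 -2 -1  6 19 21 18 10  5  7 11 13 17 20 26 29 34 41]
 [-3 -3 -3  0  3  7 10 15 21 25 26 30 32 37 40 42 43 46 48 50 52 54]
 [-3 -2  3 11 24 36 40 43 44 46 47 49 51 52 53 53 54 54 55 55 55 56]
 [ 0 -1  4 17 34 49 53 54 55 54 56 55 54 55 56 56 56 56 55 56 56 57]
 [12  2  1  7 26 47 54 55 56 56 56 56 56 56 55 57 56 56 56 56 56 55]
 [33 17  6  3 17 40 52 56 55 55 56 56 56 56 56 56 56 56 55 56 56 56]]
```

```bash
( python3 -m pendant '[{"rx":0,"ry":0,"rz":0,"dx":0,"dy":-10,"dz":0,"grip":-1},{"rx":0,"ry":0,"rz":0,"dx":0,"dy":-20,"dz":0,"grip":-1},{"rx":0,"ry":0,"rz":0,"dx":0,"dy":-30,"dz":0,"grip":-1},{"rx":0,"ry":0,"rz":0,"dx":0,"dy":-40,"dz":0,"grip":-1},{"rx":0,"ry":0,"rz":0,"dx":0,"dy":-50,"dz":0,"grip":-1},{"rx":0,"ry":0,"rz":0,"dx":0,"dy":-60,"dz":0,"grip":-1},{"rx":0,"ry":0,"rz":0,"dx":0,"dy":-68,"dz":0,"grip":-1},{"rx":0,"ry":0,"rz":0,"dx":0,"dy":-68,"dz":0,"grip":-1},{"rx":0,"ry":0,"rz":0,"dx":0,"dy":-68,"dz":0,"grip":-1}]') | grep -E "pos|rot|ft|gap|grip"
python3 - <<'E'
from h import *
th=np.radians(7.79);R=np.array([[np.cos(th),-np.sin(th)],[np.sin(th),np.cos(th)]]);t=np.array([.5631,-.0036])
F=lambda p:((R.T@(p[:2]-t))*1e3).round(1)
c=capture("top");s=capture("scene");q=state();print("tcp",F(q["eef_pos"]))
for z in(.104,.11,.115,.12): print(z,"top",F(onz(c,226.9,197.5,z)),"scene",F(onz(s,379.07,135.14,z)))
o=np.zeros((600,800,3),np.uint8)
o[:,:480]=cv2.resize(s["pixels"][115:155,355:387],(480,600),interpolation=cv2.INTER_CUBIC)
o[:320,480:]=cv2.resize(c["pixels"][180:220,215:255],(320,320),interpolation=cv2.INTER_CUBIC)
o[320:480,480:]=cv2.resize(s["pixels"][140:220,260:420],(320,160),interpolation=cv2.INTER_CUBIC)
cv2.imwrite("pics/m1.png",o)
E
```

```text
eef_pos: [0.5313, 0.2203, 0.089]
ee_rot: [3.131, 0.209, -0.0]
ft_force: [0.1, -9.8, 4.8]
finger_gap: 0.0095
grip_force: 30.0
tcp [ -1.2 225.8]
0.104 top [ 59.6 237.3] scene [ 58.8 238.4]
0.11 top [ 58.5 236.3] scene [ 61.4 233.7]
0.115 top [ 57.7 235.5] scene [ 63.5 229.9]
0.12 top [ 56.8 234.7] scene [ 65.6 226. ]
```

View pics/m1.png

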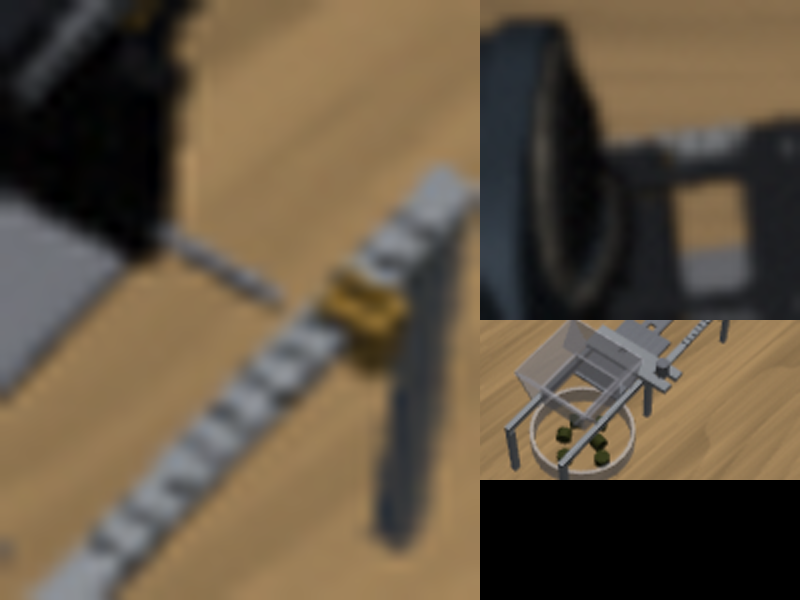

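The pucks have dropped into the ring. The pointer tip at crop (285,300) is about 8 mm short of the rider mark at (365,303), and both views put the mark near feeder y ≈ 234–236. I'll pull to 235.

```bash
( python3 -m pendant '[{"rx":0,"ry":0,"rz":0,"dx":0,"dy":-4,"dz":0,"grip":-1},{"rx":0,"ry":0,"rz":0,"dx":0,"dy":-8,"dz":0,"grip":-1},{"rx":0,"ry":0,"rz":0,"dx":0,"dy":-9,"dz":0,"grip":-1},{"rx":0,"ry":0,"rz":0,"dx":0,"dy":-9,"dz":0,"grip":-1}]') | grep -E "pos|rot|ft|gap|grip"
cat > mk.py <<'E'
from h import *
th=np.radians(7.79);R=np.array([[np.cos(th),-np.sin(th)],[np.sin(th),np.cos(th)]]);t=np.array([.5631,-.0036])
s=capture("scene");q=state();print("tcp y",(R.T@(q["eef_pos"][:2]-t)*1e3).round(1))
im=s["pixels"][125:148,362:390]; hsv=cv2.cvtColor(im,cv2.COLOR_BGR2HSV)
b=((hsv[...,1]>130)&(hsv[...,2]>60));print("brass",np.argwhere(b).mean(0)[::-1]+[362,125],b.sum())
print("gray-ness (r-b), rows125-147, cols362-389");print(im[...,2].astype(int)-im[...,0])
E
python3 mk.py
```

```text
eef_pos: [0.5301, 0.2285, 0.089]
ee_rot: [3.13, 0.208, -0.001]
ft_force: [-1.4, -8.9, 5.2]
finger_gap: 0.01
grip_force: 30.0
tcp y [ -1.3 234.4]
brass [379.         135.64705882] 17
gray-ness (r-b), rows125-147, cols362-389
[[ 0  0 -2  1 -3  8 38 70 69 67 66 64 67 66 65 64 64 63 64 65 68 68 64 66
  67 56  1  1]
 [ 0  1  1 -1 -2 16 46 69 68 66 65 65 66 65 64 65 64 64 65 69 64 31  1 35
  61 56  6  1]
 [-1  1  1 -2  1 16 42 68 66 64 64 64 66 65 64 64 64 66 69 68 44 -8 -8 -4
  21 62 44  1]
 [-2 -1 -2 -2 -3 10 33 60 63 64 65 65 65 64 64 64 66 68 68 49  5 -9 -8 -8
  11 57 60 13]
 [-6 -4 -3  0  3  4  3 15 45 59 64 66 64 65 65 66 69 68 52  5 -6 -8 -8 -2
  37 70 61 11]
 [-8 -7 -5 11 25 41 46 17  1 15 44 58 62 66 67 68 67 50  4 -9 -6 -5 -6 11
  47 71 71 67]
 [-9 -7  6 39 54 65 66 63 45  6 -1 15 45 64 68 69 54  6 -8 -8 -9 -5 -5 19
  58 70 71 69]
 [-7  6 42 64 63 65 66 66 65 60 29  2  3 38 67 59 27 -3 -5 -5 -6 -4 -5 19
  59 70 69 67]
 [ 6 43 63 63 66 66 64 64 65 63 61 46 29 45 63 41 53 33 -4 -3 -4 -3 -3 27
  70 69 68 69]
 [43 65 65 65 66 64 65 64 64 63 66 68 67 60 57 74 50 56 59 38 -2 -4  2 33
 
[... 471 characters left out ...]
4 66 67 65 55 17 -6 -7 -8 -6 10 47 70 68 63 55 11 -4 -3 22 64
  63 64 66 68]
 [62 63 65 66 67 66 58 30 -8 -9 -7 -3 15 48 69 68 68 70 61 -3 -4  2 30 64
  64 67 69 69]
 [63 64 66 66 65 56 31 -5 -4 -8 -6  5 46 69 67 68 69 68 57 -3 -3  1 31 63
  67 70 69 69]
 [66 66 66 65 58 29 -9 -7 -7 -6  6 45 68 67 68 69 67 62 41 -3 -4  8 42 66
  68 69 70 69]
 [67 65 63 56 29 -6 -8 -7 -7  7 46 68 68 68 68 67 65 61 39 -2 -2 14 53 69
  70 69 69 71]
 [65 64 59 30 -9 -8 -7 -5  6 46 67 68 69 68 66 65 64 58 23 -4 -5 16 57 70
  68 69 70 71]
 [63 62 44  5 -7 -8 -7  3 45 67 67 71 67 65 65 64 64 57 11 -3 -3 23 70 69
  70 71 70 70]
 [62 45  4 -8 -5 -5  1 35 66 67 69 66 64 64 63 64 63 58  8 -4  1 31 69 70
  71 70 69 69]]
```

```bash
( for i in 1; do python3 -m pendant '[{"rx":0,"ry":0,"rz":0,"dx":0,"dy":-1.6,"dz":0,"grip":-1},{"rx":0,"ry":0,"rz":0,"dx":0,"dy":-1.6,"dz":0,"grip":-1},{"rx":0,"ry":0,"rz":0,"dx":0,"dy":-1.6,"dz":0,"grip":-1},{"rx":0,"ry":0,"rz":0,"dx":0,"dy":-1.6,"dz":0,"grip":-1}]'; done) | grep -E "pos|ft"
python3 - <<'E'
from h import *
th=np.radians(7.79);R=np.array([[np.cos(th),-np.sin(th)],[np.sin(th),np.cos(th)]]);t=np.array([.5631,-.0036])
s=capture("scene");q=state();print("tcp y",(R.T@(q["eef_pos"][:2]-t)*1e3).round(1))
im=s["pixels"][127:139,366:384].astype(int);print(im[...,2]-im[...,0]);print(im.sum(2)//3)
E
```

```text
eef_pos: [0.5299, 0.2299, 0.089]
ft_force: [-0.7, -10.0, 4.6]
tcp y [ -1.3 235.8]
[[-2  6 31 66 66 65 64 65 66 66 65 64 64 67 69 68 44 -8]
 [-3  4 16 45 59 63 65 66 65 64 64 64 67 68 68 50  5 -8]
 [ 2 13 16  1 15 45 60 64 65 63 66 67 68 67 52  5 -7 -8]
 [29 45 63 45  6 -2 14 45 61 65 66 68 69 50  5 -9 -7 -6]
 [65 66 67 66 60 31  1  1 32 61 69 68 54  6 -7 -8 -7 -5]
 [64 65 66 66 65 62 46 18  2 14 67 59 28 -3 -5 -5 -6 -4]
 [66 66 66 65 64 63 64 63 50 46 62 42 55 31 -3 -4 -3 -4]
 [66 66 65 63 64 64 66 68 67 60 56 74 50 56 60 39  0 -3]
 [66 64 64 65 64 67 68 67 53 26 46 79 86 67 67 79 16 -5]
 [64 64 64 64 67 67 66 53 19 -6  3 20 54 80 83 42  4 -3]
 [64 63 64 65 68 66 54 17 -8 -8 -8 -4 21 42 49 27 -3 -2]
 [64 63 66 66 67 54 17 -7 -6 -8 -6  7 33 35 35 19 -4 -4]]
[[  4  24  72 119 116 115 114 116 116 116 114 114 115 119 125 125 130 140]
 [  9  58 117 116 116 116 116 117 115 114 114 114 118 120 121 126 135 140]
 [  8  41  89 101 114 115 116 115 114 114 115 118 121 123 123 108 116 135]
 [ 48  82 114  97  78 100 114 114 114 116 120 121 122 124 136 134 105  81]
 [116 117 117 117 111  83  74 100 113 115 121 122 120 115 134 134 128  87]
 [112 117 117 116 115 112  95  74  87 103 121 118 125 127  84  84  87  55]
 [116 117 115 115 115 114 114 114 101  96 114  81  83 120 130 105  54  53]
 [116 115 115 114 114 114 118 120 122 121 111  82  55  60  75  80  52  53]
 [115 115 114 114 115 119 121 121 122 118  79  86  95  71  74  92  62  54]
 [114 113 113 116 119 121 120 123 126 103  66  53  62  87  93  56  50  54]
 [113 113 115 118 120 121 122 127 132 136 133  97  46  42  53  47  52  54]
 [113 115 116 119 120 119 127 109  94 115 125  77  48  40  43  48  53  54]]
```

```bash
( python3 -m pendant '[{"rx":0,"ry":0,"rz":0,"dx":0,"dy":0,"dz":0,"grip":-1},{"rx":0,"ry":0,"rz":0,"dx":0,"dy":0,"dz":0,"grip":-1},{"rx":0,"ry":0,"rz":0,"dx":0,"dy":0,"dz":0,"grip":-1},{"rx":0,"ry":0,"rz":0,"dx":0,"dy":0,"dz":0,"grip":-1},{"rx":0,"ry":0,"rz":0,"dx":0,"dy":0,"dz":0,"grip":-1},{"rx":0,"ry":0,"rz":0,"dx":0,"dy":0,"dz":0,"grip":-1},{"rx":0,"ry":0,"rz":0,"dx":0,"dy":0,"dz":0,"grip":-1},{"rx":0,"ry":0,"rz":0,"dx":0,"dy":0,"dz":0,"grip":-1},{"rx":0,"ry":0,"rz":0,"dx":0,"dy":0,"dz":0,"grip":-1},{"rx":0,"ry":0,"rz":0,"dx":0,"dy":0,"dz":0,"grip":-1},{"rx":0,"ry":0,"rz":0,"dx":0,"dy":0,"dz":0,"grip":-1},{"rx":0,"ry":0,"rz":0,"dx":0,"dy":0,"dz":0,"grip":-1}]'
for k in 1 ; do python3 -m pendant '[{"rx":0,"ry":0,"rz":0,"dx":0,"dy":-1.2,"dz":0,"grip":-1},{"rx":0,"ry":0,"rz":0,"dx":0,"dy":-1.2,"dz":0,"grip":-1},{"rx":0,"ry":0,"rz":0,"dx":0,"dy":-1.2,"dz":0,"grip":-1},{"rx":0,"ry":0,"rz":0,"dx":0,"dy":-1.2,"dz":0,"grip":-1},{"rx":0,"ry":0,"rz":0,"dx":0,"dy":-1.2,"dz":0,"grip":-1},{"rx":0,"ry":0,"rz":0,"dx":0,"dy":-1.2,"dz":0,"grip":-1},{"rx":0,"ry":0,"rz":0,"dx":0,"dy":-1.2,"dz":0,"grip":-1},{"rx":0,"ry":0,"rz":0,"dx":0,"dy":-1.2,"dz":0,"grip":-1},{"rx":0,"ry":0,"rz":0,"dx":0,"dy":-1.2,"dz":0,"grip":-1},{"rx":0,"ry":0,"rz":0,"dx":0,"dy":-1.2,"dz":0,"grip":-1},{"rx":0,"ry":0,"rz":0,"dx":0,"dy":-1.2,"dz":0,"grip":-1},{"rx":0,"ry":0,"rz":0,"dx":0,"dy":-1.2,"dz":0,"grip":-1}]'; done
python3 -m pendant '[{"rx":0,"ry":0,"rz":0,"dx":0,"dy":0,"dz":0,"grip":-1},{"rx":0,"ry":0,"rz":0,"dx":0,"dy":0,"dz":0,"grip":-1},{"rx":0,"ry":0,"rz":0,"dx":0,"dy":0,"dz":0,"grip":-1},{"rx":0,"ry":0,"rz":0,"dx":0,"dy":0,"dz":0,"grip":-1},{"rx":0,"ry":0,"rz":0,"dx":0,"dy":0,"dz":0,"grip":-1},{"rx":0,"ry":0,"rz":0,"dx":0,"dy":0,"dz":0,"grip":-1},{"rx":0,"ry":0,"rz":0,"dx":0,"dy":0,"dz":0,"grip":-1},{"rx":0,"ry":0,"rz":0,"dx":0,"dy":0,"dz":0,"grip":-1},{"rx":0,"ry":0,"rz":0,"dx":0,"dy":0,"dz":0,"grip":-1},{"rx":0,"ry":0,"rz":0,"dx":0,"dy":0,"dz":0,"grip":-1}]') | grep -E "pos|ft"
cat > cnt.py <<'E'
from h import *
s=capture("scene");x0,y0=275,150;im=s["pixels"][y0:225,x0:345].astype(int)
m=((im.max(2)<85)&(im[...,1]>im[...,0]+12)).astype(np.uint8);N,l,st,ce=cv2.connectedComponentsWithStats(m)
print("ring centre px",np.round(proj(s,[.5631,-.0036,.01])),"hopper floor px",np.round(proj(s,[.5631,-.0036,.1])))
for i in range(1,N):
    if st[i,4]>6: print(st[i].tolist(),(ce[i]+[x0,y0]).round(1),"feeder-rel at z.012",(onz(s,*(ce[i]+[x0,y0]),.012)-[.5631,-.0036,0])[:2].round(3))
E
python3 cnt.py
```

```text
eef_pos: [0.5299, 0.2298, 0.089]
ft_force: [0.3, -9.3, 4.7]
eef_pos: [0.5297, 0.2309, 0.089]
ft_force: [-0.2, -10.1, 4.9]
eef_pos: [0.5297, 0.2309, 0.089]
ft_force: [-0.7, -9.5, 6.1]
ring centre px [311. 198.] hopper floor px [310. 179.]
[23, 44, 8, 8, 48] [301.8 197.2] feeder-rel at z.012 [-0.019 -0.018]
[39, 47, 11, 16, 93] [319.5 204.6] feeder-rel at z.012 [0.034 0.001]
[24, 54, 5, 6, 15] [300.5 206.3] feeder-rel at z.012 [ 0.001 -0.04 ]
```

```bash
( python3 -m pendant '[{"rx":0,"ry":0,"rz":0,"dx":0,"dy":10,"dz":0,"grip":-1},{"rx":0,"ry":0,"rz":0,"dx":0,"dy":20,"dz":0,"grip":-1},{"rx":0,"ry":0,"rz":0,"dx":0,"dy":30,"dz":0,"grip":-1},{"rx":0,"ry":0,"rz":0,"dx":0,"dy":40,"dz":0,"grip":-1},{"rx":0,"ry":0,"rz":0,"dx":0,"dy":50,"dz":0,"grip":-1},{"rx":0,"ry":0,"rz":0,"dx":0,"dy":60,"dz":0,"grip":-1},{"rx":0,"ry":0,"rz":0,"dx":0,"dy":70,"dz":0,"grip":-1},{"rx":0,"ry":0,"rz":0,"dx":0,"dy":78,"dz":0,"grip":-1},{"rx":0,"ry":0,"rz":0,"dx":0,"dy":78,"dz":0,"grip":-1},{"rx":0,"ry":0,"rz":0,"dx":0,"dy":78,"dz":0,"grip":-1}]') | grep -E "pos|ft"
python3 - <<'E'
from h import *
th=np.radians(7.79);R=np.array([[np.cos(th),-np.sin(th)],[np.sin(th),np.cos(th)]]);t=np.array([.5631,-.0036])
q=state();print("tcp y",(R.T@(q["eef_pos"][:2]-t)*1e3).round(1),q["clock"])
E
```

```text
eef_pos: [0.5403, 0.1578, 0.0891]
ft_force: [-1.3, -3.2, 6.1]
tcp y [ -0.7 163. ] 54.75
```

```bash
( python3 -m pendant '[{"rx":0,"ry":0,"rz":0,"dx":0,"dy":2.5,"dz":0,"grip":-1},{"rx":0,"ry":0,"rz":0,"dx":0,"dy":2.5,"dz":0,"grip":-1},{"rx":0,"ry":0,"rz":0,"dx":0,"dy":2.5,"dz":0,"grip":-1}]'
python3 -m pendant '[{"rx":0,"ry":0,"rz":0,"dx":0,"dy":0,"dz":0,"grip":-0.3},{"rx":0,"ry":0,"rz":0,"dx":0,"dy":0,"dz":0,"grip":-0.3},{"rx":0,"ry":0,"rz":0,"dx":0,"dy":0,"dz":0,"grip":-0.3},{"rx":0,"ry":0,"rz":0,"dx":0,"dy":0,"dz":0,"grip":-0.3},{"rx":0,"ry":0,"rz":0,"dx":0,"dy":0,"dz":-40,"grip":-0.3},{"rx":0,"ry":0,"rz":0,"dx":0,"dy":0,"dz":-80,"grip":-0.3},{"rx":0,"ry":0,"rz":0,"dx":0,"dy":0,"dz":-112,"grip":-0.3},{"rx":0,"ry":0,"rz":0,"dx":0,"dy":0,"dz":-112,"grip":-0.3},{"rx":0,"ry":0,"rz":0,"dx":0,"dy":0,"dz":-112,"grip":-0.3}]') | grep -E "pos|ft|gap"
cat >> cnt.py <<'E'
th=np.radians(7.79);R=np.array([[np.cos(th),-np.sin(th)],[np.sin(th),np.cos(th)]]);t=np.array([.5631,-.0036])
q=state();print(q["eef_pos"],"above notch pin",tool([.6153,.0973,.2]))
x0,x1,y0,y1=240,270,195,235;c=capture("top");im=c["pixels"][y0:y1,x0:x1]
m=(im.max(2)<40);a=np.argwhere(m)
if len(a): v,u=a.mean(0);p=onz(c,u+x0,v+y0,.145);print("handle dark centroid feeder y at z.145",(R.T@(p[:2]-t)*1e3).round(1),len(a))
x0,y0=270,175;im=c["pixels"][y0:245,x0:345].astype(int)
m=((im.max(2)<90)&(im[...,1]>im[...,0]+12)).astype(np.uint8);N,l,st,ce=cv2.connectedComponentsWithStats(m)
for i in range(1,N):
    if st[i,4]>6: print("top",st[i].tolist(),(R.T@(onz(c,*(ce[i]+[x0,y0]),.014)[:2]-t)*1e3).round(0))
E
python3 cnt.py
```

```text
eef_pos: [0.5405, 0.1558, 0.0891]
ft_force: [-1.8, -2.8, 7.0]
finger_gap: 0.01
eef_pos: [0.54, 0.1558, 0.2007]
ft_force: [-0.1, -0.2, -0.1]
finger_gap: 0.0306
ring centre px [311. 198.] hopper floor px [310. 179.]
[23, 44, 8, 8, 48] [301.8 197.2] feeder-rel at z.012 [-0.019 -0.018]
[39, 47, 11, 16, 92] [319.5 204.6] feeder-rel at z.012 [0.034 0.001]
[24, 54, 5, 6, 15] [300.5 206.3] feeder-rel at z.012 [ 0.001 -0.04 ]
[0.53931653 0.15561996 0.19971851] above notch pin [67.46386371 67.99429481 -0.43301873]
handle dark centroid feeder y at z.145 [  7.9 162.9] 490
```

```bash
( python3 -m pendant '[{"rx":0,"ry":0,"rz":0,"dx":67.5,"dy":68,"dz":0,"grip":-0.34},{"rx":0,"ry":0,"rz":0,"dx":67.5,"dy":68,"dz":0,"grip":-0.34},{"rx":0,"ry":0,"rz":0,"dx":67.5,"dy":68,"dz":0,"grip":-0.34},{"rx":0,"ry":0,"rz":0,"dx":67.5,"dy":68,"dz":0,"grip":-0.34},{"rx":0,"ry":0,"rz":0,"dx":67.5,"dy":68,"dz":0,"grip":-0.34},{"rx":0,"ry":0,"rz":0,"dx":67.5,"dy":68,"dz":0,"grip":-0.34}]') | grep -E "pos|ft|gap"
python3 - <<'E'
from h import *
q=state();print(q["eef_pos"],q["ee_rot"],tool([.6153,.0973,.0805]))
E
python3 cnt.py | grep top
```

```text
eef_pos: [0.6151, 0.0984, 0.1999]
ft_force: [0.1, -1.3, -0.1]
finger_gap: 0.0287
[0.61512081 0.09838938 0.19994413] [-3.13338087e+00 -2.13852621e-01  2.52505725e-03] [  0.21363635   1.22652253 119.44274752]
top [35, 1, 1, 8, 8] [102.  -3.]
top [17, 6, 6, 5, 13] [100.  50.]
```

```bash
( python3 -m pendant '[{"rx":0,"ry":0,"rz":0,"dx":0,"dy":1,"dz":20,"grip":-0.34},{"rx":0,"ry":0,"rz":0,"dx":0,"dy":1,"dz":40,"grip":-0.34},{"rx":0,"ry":0,"rz":0,"dx":0,"dy":1,"dz":60,"grip":-0.34},{"rx":0,"ry":0,"rz":0,"dx":0,"dy":1,"dz":80,"grip":-0.34},{"rx":0,"ry":0,"rz":0,"dx":0,"dy":1,"dz":95,"grip":-0.34},{"rx":0,"ry":0,"rz":0,"dx":0,"dy":1,"dz":108,"grip":-0.34},{"rx":0,"ry":0,"rz":0,"dx":0,"dy":1,"dz":119.5,"grip":-0.34},{"rx":0,"ry":0,"rz":0,"dx":0,"dy":1,"dz":119.5,"grip":-0.34},{"rx":0,"ry":0,"rz":0,"dx":0,"dy":1,"dz":119.5,"grip":-0.34}]'
python3 -m pendant '[{"rx":0,"ry":0,"rz":0,"dx":0,"dy":0,"dz":0,"grip":-1},{"rx":0,"ry":0,"rz":0,"dx":0,"dy":0,"dz":0,"grip":-1},{"rx":0,"ry":0,"rz":0,"dx":0,"dy":0,"dz":0,"grip":-1},{"rx":0,"ry":0,"rz":0,"dx":0,"dy":0,"dz":0,"grip":-1}]'
python3 -m pendant '[{"rx":0,"ry":0,"rz":0,"dx":0,"dy":0,"dz":-10,"grip":-1},{"rx":0,"ry":0,"rz":0,"dx":0,"dy":0,"dz":-20,"grip":-1},{"rx":0,"ry":0,"rz":0,"dx":0,"dy":0,"dz":-30,"grip":-1},{"rx":0,"ry":0,"rz":0,"dx":0,"dy":0,"dz":-40,"grip":-1},{"rx":0,"ry":0,"rz":0,"dx":0,"dy":0,"dz":-45,"grip":-1},{"rx":0,"ry":0,"rz":0,"dx":0,"dy":0,"dz":-45,"grip":-1}]'
python3 -m pendant '[{"rx":0,"ry":0,"rz":0,"dx":-16,"dy":0,"dz":0,"grip":-1},{"rx":0,"ry":0,"rz":0,"dx":-32,"dy":0,"dz":0,"grip":-1},{"rx":0,"ry":0,"rz":0,"dx":-48,"dy":0,"dz":0,"grip":-1},{"rx":0,"ry":0,"rz":0,"dx":-65,"dy":0,"dz":0,"grip":-1},{"rx":0,"ry":0,"rz":0,"dx":-65,"dy":0,"dz":0,"grip":-1},{"rx":0,"ry":0,"rz":0,"dx":-65,"dy":0,"dz":0,"grip":-1},{"rx":0,"ry":0,"rz":0,"dx":-65,"dy":0,"dz":0,"grip":-1}]' ) | grep -E "pos|rot|ft|gap|grip"
python3 - <<'E'
from h import *
q=state();print(q["eef_pos"],q["ee_rot"],tool([.5503,.0885,.0805]))
E
```

```text
eef_pos: [0.6167, 0.0957, 0.0814]
ee_rot: [3.135, 0.21, 0.001]
ft_force: [0.5, 0.2, 0.8]
finger_gap: 0.0288
grip_force: 0.0
eef_pos: [0.617, 0.0958, 0.0818]
ee_rot: [-3.134, -0.21, -0.002]
ft_force: [-0.4, 0.2, 2.1]
finger_gap: 0.0168
grip_force: 30.0
eef_pos: [0.617, 0.0958, 0.1272]
ee_rot: [-3.134, -0.211, -0.003]
ft_force: [0.4, -0.7, -0.2]
finger_gap: 0.0168
grip_force: 30.0
eef_pos: [0.5529, 0.0874, 0.1262]
ee_rot: [3.134, 0.211, 0.001]
ft_force: [0.2, -0.4, -0.6]
finger_gap: 0.017
grip_force: 30.0
[0.55286096 0.08735233 0.12619653] [3.13426613e+00 2.11082601e-01 1.31015045e-03] [-2.42127825 -1.49357803 45.69414691]
```

```bash
( python3 -m pendant '[{"rx":0,"ry":0,"rz":0,"dx":-1.2,"dy":-1.5,"dz":0,"grip":-1},{"rx":0,"ry":0,"rz":0,"dx":-1.2,"dy":-1.5,"dz":5,"grip":-1},{"rx":0,"ry":0,"rz":0,"dx":-1.2,"dy":-1.5,"dz":9,"grip":-1},{"rx":0,"ry":0,"rz":0,"dx":-1.2,"dy":-1.5,"dz":13,"grip":-1},{"rx":0,"ry":0,"rz":0,"dx":-1.2,"dy":-1.5,"dz":16,"grip":-1},{"rx":0,"ry":0,"rz":0,"dx":-1.2,"dy":-1.5,"dz":18,"grip":-1},{"rx":0,"ry":0,"rz":0,"dx":-1.2,"dy":-1.5,"dz":18,"grip":-1}]' ) | grep -E "pos|rot|ft|gap|grip"
```

```text
eef_pos: [0.5504, 0.0883, 0.1078]
ee_rot: [3.134, 0.21, -0.001]
ft_force: [0.3, 0.3, 0.9]
finger_gap: 0.0166
grip_force: 30.0
```

```bash
( python3 -m pendant '[{"rx":0,"ry":0,"rz":0,"dx":0.8,"dy":-0.3,"dz":3,"grip":-1},{"rx":0,"ry":0,"rz":0,"dx":0.8,"dy":-0.3,"dz":6,"grip":-1},{"rx":0,"ry":0,"rz":0,"dx":0.8,"dy":-0.3,"dz":9,"grip":-1},{"rx":0,"ry":0,"rz":0,"dx":0.8,"dy":-0.3,"dz":12,"grip":-1},{"rx":0,"ry":0,"rz":0,"dx":0.8,"dy":-0.3,"dz":12,"grip":-1}]' 
python3 -m pendant '[{"rx":0,"ry":0,"rz":0,"dx":0,"dy":0,"dz":3,"grip":-1},{"rx":0,"ry":0,"rz":0,"dx":0,"dy":0,"dz":6,"grip":-1},{"rx":0,"ry":0,"rz":0,"dx":0,"dy":0,"dz":9,"grip":-1},{"rx":0,"ry":0,"rz":0,"dx":0,"dy":0,"dz":12,"grip":-1},{"rx":0,"ry":0,"rz":0,"dx":0,"dy":0,"dz":12,"grip":-1}]') | grep -E "pos|rot|ft|gap|grip"
```

```text
eef_pos: [0.5511, 0.0886, 0.0956]
ee_rot: [3.134, 0.21, -0.001]
ft_force: [0.2, -1.0, -0.1]
finger_gap: 0.0169
grip_force: 30.0
eef_pos: [0.5511, 0.0886, 0.0837]
ee_rot: [3.134, 0.21, -0.001]
ft_force: [0.4, -1.4, -0.7]
finger_gap: 0.017
grip_force: 30.0
```

Inserted without resistance. I'll lower the last 2 mm, release, retreat and check.

```bash
( python3 -m pendant '[{"rx":0,"ry":0,"rz":0,"dx":0,"dy":0,"dz":2,"grip":-1},{"rx":0,"ry":0,"rz":0,"dx":0,"dy":0,"dz":2,"grip":-1},{"rx":0,"ry":0,"rz":0,"dx":0,"dy":0,"dz":2,"grip":-1}]'
python3 -m pendant '[{"rx":0,"ry":0,"rz":0,"dx":0,"dy":0,"dz":0,"grip":-0.34},{"rx":0,"ry":0,"rz":0,"dx":0,"dy":0,"dz":0,"grip":-0.34},{"rx":0,"ry":0,"rz":0,"dx":0,"dy":0,"dz":0,"grip":-0.34},{"rx":0,"ry":0,"rz":0,"dx":0,"dy":0,"dz":0,"grip":-0.34},{"rx":0,"ry":0,"rz":0,"dx":0,"dy":0,"dz":-20,"grip":-0.34},{"rx":0,"ry":0,"rz":0,"dx":0,"dy":0,"dz":-60,"grip":-0.34},{"rx":0,"ry":0,"rz":0,"dx":0,"dy":0,"dz":-110,"grip":-0.34},{"rx":0,"ry":0,"rz":0,"dx":0,"dy":0,"dz":-140,"grip":-0.34},{"rx":0,"ry":0,"rz":0,"dx":0,"dy":0,"dz":-140,"grip":-0.34}]'
python3 -m pendant '[{"rx":0,"ry":0,"rz":0,"dx":0,"dy":300,"dz":0,"grip":0},{"rx":0,"ry":0,"rz":0,"dx":0,"dy":300,"dz":0,"grip":0},{"rx":0,"ry":0,"rz":0,"dx":0,"dy":300,"dz":0,"grip":0},{"rx":0,"ry":0,"rz":0,"dx":0,"dy":300,"dz":0,"grip":0},{"rx":0,"ry":0,"rz":0,"dx":0,"dy":300,"dz":0,"grip":0},{"rx":0,"ry":0,"rz":0,"dx":0,"dy":300,"dz":0,"grip":0},{"rx":0,"ry":0,"rz":0,"dx":0,"dy":300,"dz":0,"grip":0},{"rx":0,"ry":0,"rz":0,"dx":0,"dy":300,"dz":0,"grip":0}]') | grep -E "pos|rot|ft|gap|grip"
python3 cnt.py
python3 - <<'E'
from h import *
c=capture("top");s=capture("scene")
for n,k,(x0,x1,y0,y1) in(("top",c,(258,290,180,232)),("scene",s,(315,365,135,185)),("scene handle",s,(335,365,120,150)),("top handle",c,(245,266,195,230))):
    f="pics/%s0.png"%n.split()[0]
    a=cv2.imread(f)[y0:y1,x0:x1].astype(int);b=k["pixels"][y0:y1,x0:x1].astype(int);d=abs(a-b).max(2)
    print(n,"max diff vs start",d.max(),"n>15:",(d>15).sum(),"at",(np.argwhere(d>15)[:,::-1]+[x0,y0]).tolist()[:12])
E
```

```text
eef_pos: [0.5513, 0.0887, 0.082]
ee_rot: [3.134, 0.21, -0.0]
ft_force: [1.4, -1.3, -1.9]
finger_gap: 0.0167
grip_force: 30.0
eef_pos: [0.5545, 0.0888, 0.2267]
ee_rot: [-3.132, -0.21, -0.014]
ft_force: [0.6, -0.2, 0.2]
finger_gap: 0.0286
grip_force: 0.0
eef_pos: [0.5904, -0.2101, 0.221]
ee_rot: [-3.134, -0.204, 0.003]
ft_force: [-0.3, -0.6, 0.4]
finger_gap: 0.0437
grip_force: 0.0
ring centre px [311. 198.] hopper floor px [310. 179.]
[23, 44, 8, 8, 47] [301.8 197.3] feeder-rel at z.012 [-0.018 -0.018]
[40, 47, 10, 16, 91] [319.5 204.8] feeder-rel at z.012 [0.034 0.001]
[24, 54, 5, 6, 15] [300.5 206.3] feeder-rel at z.012 [ 0.001 -0.04 ]
[ 0.59101458 -0.2078299   0.22096339] above notch pin [  64.7844412  -299.13165331   21.37125003]
handle dark centroid feeder y at z.145 [ -2.  158.3] 39
top max diff vs start 23 n>15: 7 at [[278, 208], [279, 208], [280, 211], [279, 212], [280, 212], [278, 213], [279, 213]]
scene max diff vs start 24 n>15: 10 at [[331, 147], [332, 147], [328, 149], [329, 151], [331, 152], [332, 152], [328, 156], [329, 156], [330, 157], [332, 157]]
scene handle max diff vs start 12 n>15: 0 at []
top handle max diff vs start 13 n>15: 0 at []
```

Run:
```python
from h import *
c=capture("top");s=capture("scene")
for n,k,(x0,x1,y0,y1) in(("top",c,(290,325,190,222)),("scene",s,(290,335,155,192)),("scene",s,(275,350,190,225))):
    a=cv2.imread(f"pics/{n}0.png")[y0:y1,x0:x1].astype(int);b=k["pixels"][y0:y1,x0:x1].astype(int);d=abs(a-b).max(2)
    w=np.argwhere(d>20)[:,::-1]+[x0,y0]; print(n,d.max(),len(w),w.min(0) if len(w) else "",w.max(0) if len(w) else "")
m1=cv2.imread("pics/m1.png")[320:480,480:]
im=m1.astype(int);m=((im.max(2)<85)&(im[...,1]>im[...,0]+12)).astype(np.uint8);N,l,st,ce=cv2.connectedComponentsWithStats(m)
for i in range(1,N):
    if st[i,4]>15: print(st[i,4],ce[i]/2+[260,140])
```

```text
top 13 0  
scene 21 1 [305 191] [305 191]
scene 142 227 [298 191] [324 213]
200 [302.59  196.735]
342 [319.78654971 204.83333333]
67 [300.7238806  206.61940299]
```

The hopper is empty, and the pin and handle match the start pictures. The pucks are only seen inside the ring.

```bash
python3 -c "
from plant import *
print(state()['clock']);print(sign_off())"
```

```text
63.35
the job is handed in; nothing more can be done
None
```

The job is handed in at 63 s, with no verdict shown: the hopper is empty with pucks seen only inside the ring (about four of the six visible, the rest hidden), the slide is home, the pin is back down in its bore, and the pointer was held about 3.5 s near the mark, about 2 mm short by my last picture.

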